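File the loose shelf-label boards under the holder's weighted arms

ROBOT

A 7-joint arm with a two-finger parallel gripper is mounted at the origin on the work surface. World frame = base frame: x ahead of the robot, y to its left, z up, the work surface at z = 0. Lengths are in m, angles in rad, forces in N, time in s.
With the tool pointing down it reaches from about 0.35 to 0.9 m from the base axis. Payload 8.1 kg.
Tool frame: the origin (TCP) lies on the centre line of the jaws, within the pads' length; the fingertips stand 22 mm ahead of it and the grasp point (between the pads) lies 3 mm ahead of it; z points along the fingers, y is the direction in which the jaws open and shut (so a half turn about z gives the same grasp; the last joint's range is limited). The gripper opens to 92 mm and grips with 3 to 60 N. Pads are 19 mm wide; open, the fingers measure 130 mm over their backs; the gripper's body (75 mm by 190 mm) begins 47 mm behind the grasp point.
Start: joints at [-1.345, 0.434, 0.025, 1.573, -0.012, 1.134, -0.075], TCP at [0.202, 0.592, 0.249] pointing down, gripper open.
Joint ranges: [-2.62, 2.62], [-0.44, 2.09], [-1.27, 1.32], [0.08, 2.57], [-1.32, 4.46], [0.12, 2], [-2.74, 2.74]. Speed limits (rad/s): [2.22, 2.22, 3.01, 3.01, 3.14, 3.14, 3.14].

INTERFACE

Orientations are given as a rotation vector (axis times angle).
In Python, from cell import arm gives the robot as it stands.
- The arm moves only by the shell command python3 -m pendant 'ROWS' [FORCE]. ROWS is JSON, a list that holds one entry, the list of rows, each a list of 7 numbers: the shift along the tool's x, y, z in units of 0.04 m (1.0 is 0.04 m), then the turn, a rotation vector about the tool's x, y, z in units of 0.08 rad (1.0 is 0.08 rad), then the closure, from 0 (fully open) to 1 (shut). In form: [[[tx, ty, tz, ax, ay, az, fingers], ...]]. A call has 1 to 20 rows; each row shifts and turns the commanded pose from where the row before left it, along the tool's axes as they then stand; what a row does not reach is not made up. A row lasts 1/12 s, in which the tool goes at most 41.7 mm and 7.16 degrees, less where a joint would pass 70% of its speed; a pose out of reach is approached as far as the arm can. A call with a number of a shift or a turn outside -1 to 1 is refused whole. A call with a gripper value outside its range is refused whole. The fingers move at their own pace and stop on an object; FORCE is the grip in N (left out, the last holds). Time passes only in rows, so rows that do not move let the fingers close. It gives the time, the measured TCP pose, the force and the opening at its end, in the units of the state.
- arm.observe(): the state, without advancing time (a new reading comes with each control period).
- arm.get_image(name): name is "scene" or "side" or "wrist"; returns a dict with "img" (480x640x3 uint8, red, green, blue), "z_map" (480x640 float32, m along the optical axis (not along the pixel's ray), 0 where there is no reading), "K" (3x3 intrinsics, pixels), "R" (3x3) and "t" (3): a world point X has camera coordinates R X + t. Camera axes: x right, y down, z forward; pixel columns grow to the right and rows downward; lengths in m; the calibration is good to about 2 mm. A picture is of the moment at which its call begins.
- arm.sign_off(): hands the job in, once; it reports no verdict.
The state is a dict: "clock": time; "joints": joint angles; "dq": joint speeds; "joint_efforts": joint torques, N m; "position": TCP position; "ee_rot": TCP orientation; "force": force on the tool from outside, world axes, zero at the start; "ft_torque": the same for the moment, N m; "width": opening from 0.0 (shut) to 1.0 (fully open).
Only numpy, scipy, OpenCV 4.12 (cv2) and the standard library are available. Lean on these libraries where they do the work, as an engineer would, in place of code of your own. Each camera call takes 0.05 s, during which the arm holds its last target.

TASK

File the loose label boards lying on the table in the two-lane board holder: swing its keeper lever all the way open to the back, tuck each board flat under the weighted arm, on top of the pile of its own kind (each lane already holds one board that shows which kind, square-cornered or notched, belongs there), pushed fully home against the back stop. When all are in, swing the keeper lever fully shut across the mouths again; leave the boards that are already filed in place and do not disturb the mug, the tape roll or the carton.

Things in the scene. Friction and masses are not known exactly. Their poses are not given: they have to be found in the camera images.
- rack: grey steel two-lane board holder fixed to the table. Origin on the table top, midway between the lanes; x points from its open mouths to its back, z up. Lanes run along x at y = +85 mm (left) and -85 mm (right). Boards overhang the 36 mm wide lane floors (20 mm above the table, x = -50 to 140 mm)
- back_left (a point): centre of the left lane's floor (20 mm above the table) at its back stop (rack x = 71 mm). A board that is home touches the stop; its near end then lies at rack x = -59 mm, well outside the side cheeks (60 mm apart, 56 mm high, x = 25 to 75 mm, flared from x = 4 mm)
- back_right (a point): the same point of the right lane
- nose_left (a point): underside of the nose of the left lane's weighted hold-down arm: 16 mm wide steel, hinged at rack x = 140 mm, z = 58 mm; the nose rests on the pile at rack x = 38 mm with about 1.5 N. From it a sloping lip rises 20 mm towards the mouth, to rack x = -14 mm, so that a flat board pushed in on top of the pile lifts the arm
- nose_right (a point): the same point of the right lane's hold-down arm
- keeper_grip (a point): middle of the keeper lever's round cross bar (black sleeve 14 mm thick, 40 mm long; thin arms 66 mm apart run from the bar to the pivot). The 220 mm bar lies along the rack's y and, when shut, across both mouths
- keeper (a joint): keeper lever, rad: 0 = shut (bar at rack x = -85 mm, 38 mm above the table); grows as the bar swings up and over to the back; 2.85 = fully open, at its stop. Pivot along the rack's y at rack x = 15 mm, 52 mm above the table, 101 mm from the bar. Stiff: it stays where it is left and needs 2 to 3 N at the bar
- ref_square_c (a point): centre (half-way up) of the square board that is already filed, home under the arm of one of the two lanes (which lane varies). Plain plywood board 130 x 56 x 10 mm, four square corners, small white blank label on top; x along its length, z up
- ref_notched_c (a point): centre (half-way up) of the notched board that is already filed, home under the arm of one of the two lanes (which lane varies). Plywood board 130 x 56 x 10 mm with all four corners notched out: both ends are 26 mm wide over the last 30 mm; small white blank label on top; x along its length, z up
- square1_c (a point): centre (half-way up) of a loose square board on the table (may be absent): plain plywood board 130 x 56 x 10 mm, four square corners, small white blank label on top; 70 g, same both ways round, x along its length, z up
- square2_c (a point): centre (half-way up) of a loose square board on the table (may be absent): plain plywood board 130 x 56 x 10 mm, four square corners, small white blank label on top; 70 g, same both ways round, x along its length, z up
- notched1_c (a point): centre (half-way up) of a loose notched board on the table (may be absent): plywood board 130 x 56 x 10 mm with all four corners notched out: both ends are 26 mm wide over the last 30 mm; small white blank label on top; 70 g, same both ways round, x along its length, z up
- notched2_c (a point): centre (half-way up) of a loose notched board on the table (may be absent): plywood board 130 x 56 x 10 mm with all four corners notched out: both ends are 26 mm wide over the last 30 mm; small white blank label on top; 70 g, same both ways round, x along its length, z up
- mug: white mug, 80 mm across, 95 mm high, origin under its centre; a bystander
- tape: roll of parcel tape lying flat, 100 mm across, 48 mm high, origin under its centre; a bystander
- carton: small cardboard box 120 x 170 x 70 mm, origin under its centre; a bystander
Mind the look-alikes: they are no part of the job. Leave any black or pink look-alike of the part that bears notched1_c alone. Leave any black look-alike of the part that bears ref_square_c alone.

How it is judged:
On the way, in this order (a step that is already met when the one before it is completed fails the run):
1. the keeper lever is swung open to the back (value of joint keeper above 2.4 rad), for 0.2 s.
2. every loose board is home on the pile of its own kind (x of square1_c in the frame of rack between -0.005 and 0.012 m and y of square1_c in the frame of ref_square_c between -0.008 and 0.008 m and z of square1_c in the frame of ref_square_c between 0.006 and 0.026 m and angle between the x axis of each of square1_c, square2_c, notched1_c, notched2_c and the x axis of rack, either way round below 0.12 rad and angle between each of square1_c, square2_c, notched1_c, notched2_c's own z axis and vertical below 0.1 rad and x of square2_c in the frame of rack between -0.005 and 0.012 m and y of square2_c in the frame of ref_square_c between -0.008 and 0.008 m and z of square2_c in the frame of ref_square_c between 0.006 and 0.026 m and x of notched1_c in the frame of rack between -0.005 and 0.012 m and y of notched1_c in the frame of ref_notched_c between -0.008 and 0.008 m and z of notched1_c in the frame of ref_notched_c between 0.006 and 0.026 m and x of notched2_c in the frame of rack between -0.005 and 0.012 m and y of notched2_c in the frame of ref_notched_c between -0.008 and 0.008 m and z of notched2_c in the frame of ref_notched_c between 0.006 and 0.026 m and value of joint keeper above 1.6 rad), for 0.2 s.
At the end, for the whole second after the job is handed in: Every board present lies flat, at rest on its own kind's pile under the arm (within 8 mm sideways and 0.12 rad of the first board) and within 11 mm of the back stop; the first boards moved under 15 mm; keeper shut within 0.12 rad (x of square1_c in the frame of rack between -0.005 and 0.012 m and y of square1_c in the frame of ref_square_c between -0.008 and 0.008 m and z of square1_c in the frame of ref_square_c between 0.006 and 0.026 m and angle between the x axis of each of square1_c, square2_c, notched1_c, notched2_c and the x axis of rack, either way round below 0.12 rad and angle between each of square1_c, square2_c, notched1_c, notched2_c's own z axis and vertical below 0.1 rad and x of square2_c in the frame of rack between -0.005 and 0.012 m and y of square2_c in the frame of ref_square_c between -0.008 and 0.008 m and z of square2_c in the frame of ref_square_c between 0.006 and 0.026 m and x of notched1_c in the frame of rack between -0.005 and 0.012 m and y of notched1_c in the frame of ref_notched_c between -0.008 and 0.008 m and z of notched1_c in the frame of ref_notched_c between 0.006 and 0.026 m and x of notched2_c in the frame of rack between -0.005 and 0.012 m and y of notched2_c in the frame of ref_notched_c between -0.008 and 0.008 m and z of notched2_c in the frame of ref_notched_c between 0.006 and 0.026 m and distance of each of ref_square_c, ref_notched_c from where it was at the start of the episode below 0.015 m and value of joint keeper below 0.12 rad and linear speed of each of square1, square2, notched1, notched2 below 0.02 m/s); the robot touches nothing.
It fails at once if the mug is moved more than 40 mm (distance of mug from where it was at the start of the episode above 0.04 m).
It fails at once if the tape is moved more than 40 mm (distance of tape from where it was at the start of the episode above 0.04 m).
It fails at once if the carton is moved more than 40 mm (distance of carton from where it was at the start of the episode above 0.04 m).
Of square1, square2, notched1, notched2 only 3 to 4 are there at a start; the rules pass over those that are not, and their reading is None.
At some moment in a run one of square1, square2, notched1, notched2 may be knocked a few centimetres aside while the robot is not near it.
Once in a run the grip may slacken for a moment while it holds something.
It also fails if it takes over 210 s, if anything falls off the work surface, if the arm or the gripper's body presses on something with over 40 N, if the wrist force passes 120 N, or if a joint passes its speed limit or range.

## Working session

There is one attempt and no reset: what is moved stays moved. The work goes in short steps, Python scripts to look and compute and a shell command to move; the robot and the scene stay as the last step left them, time stands still between calls to the robot, and variables do not carry over. Pictures are saved under pics/ and viewed, and the job is handed in when it is done.

```bash
ls -la; mkdir -p pics
cat > h.py <<'E'
import numpy as np, cv2
from cell import arm
from scipy.spatial.transform import Rotation as Rn
def snap(n,f):
    d=arm.get_image(n); cv2.imwrite('pics/%s.png'%f,d['img'][:,:,::-1]); np.savez('pics/%s.npz'%f,**d); return d
def w(d,u,v,z=None):
    K,R,t=d['K'],d['R'],d['t']; r=R.T@np.linalg.inv(K)@np.array([u,v,1.]); c=-R.T@t
    if z is None:
        return c+r*float(np.median(d['z_map'][int(v)-1:int(v)+2,int(u)-1:int(u)+2]))
    return c+r*(z-c[2])/r[2]
def px(d,X):
    p=d['K']@(d['R']@np.array(X)+d['t']); return p[:2]/p[2]
E
python3 - <<'E'
from h import *
for n in ['scene','side','wrist']:
    d=snap(n,n+'0'); print(n,d['K'][0,0],(-d['R'].T@d['t']).round(3),d['R'][2].round(2))
s=arm.observe(); print(s)
E
```

```text
total 12
drwxr-xr-x  3 agent agent 4096 Dec  6 15:13 .
drwxr-xr-x 23 root  root  4096 Dec  6 15:13 ..
drwxr-xr-x  2 agent agent 4096 Dec  6 15:13 pics
scene 433.46019871831874 [1.292 0.234 0.805] [-0.69 -0.23 -0.69]
side 522.2653972806154 [ 0.118 -0.865  0.871] [ 0.31  0.69 -0.65]
wrist 352.7152686666737 [0.124 0.619 0.382] [ 0.29 -0.1  -0.95]
{'clock': 0.15, 'joints': array([-1.34461176,  0.43503321,  0.02498682,  1.57382574, -0.01157785,
        1.13400044, -0.07508358]), 'dq': array([ 0.0007619 , -0.00249421, -0.00157261, -0.00325123,  0.00029805,
        0.0001723 ,  0.00017962]), 'joint_efforts': array([ 1.62906119e-03, -6.68249989e+01,  9.85661186e-01, -3.14690280e+01,
       -6.06041495e-02,  3.93706968e-02,  1.55178113e-04]), 'position': array([0.20175469, 0.59119139, 0.24816798]), 'ee_rot': array([-5.14204548e-01, -3.09916817e+00,  1.76076104e-03]), 'force': array([ 0.24646973,  0.56949829, -0.32788117]), 'ft_torque': array([-0.01726304,  0.04398689, -0.00071202]), 'width': 1.003604932690937}
```

View pics/scene0.png

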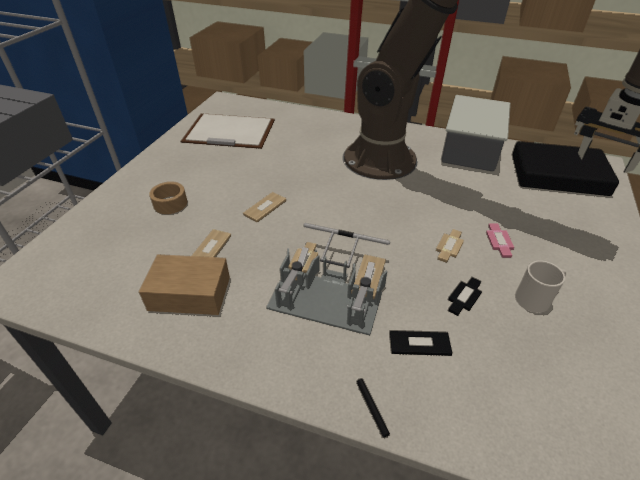

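View pics/side0.png

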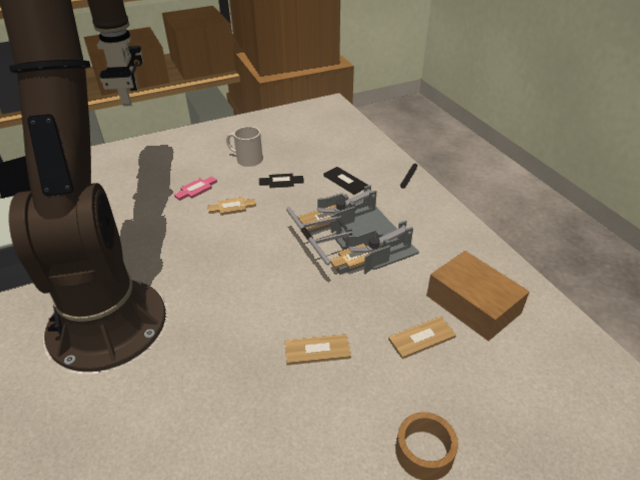

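View pics/wrist0.png

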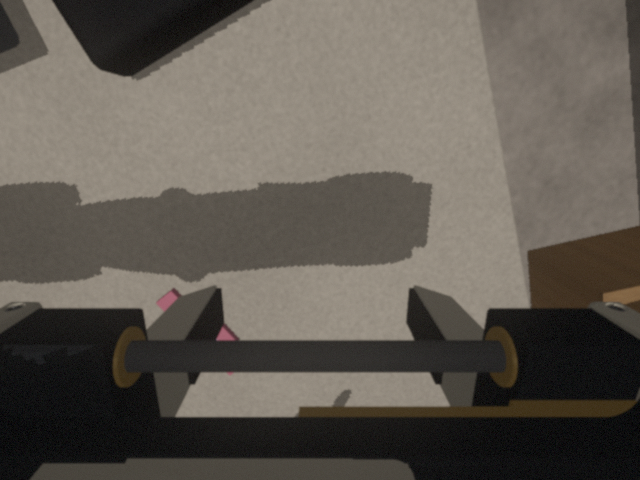

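Run:
```python
import cv2
a=cv2.imread('pics/scene0.png')[210:340,240:400]; cv2.imwrite('pics/c1.png',cv2.resize(a,None,fx=4.6,fy=4.6,interpolation=cv2.INTER_CUBIC))
a=cv2.imread('pics/side0.png')[180:290,280:430]; cv2.imwrite('pics/c2.png',cv2.resize(a,None,fx=5,fy=5,interpolation=cv2.INTER_CUBIC))
a=cv2.imread('pics/side0.png')[280:380,270:470]; cv2.imwrite('pics/c3.png',cv2.resize(a,None,fx=4,fy=4,interpolation=cv2.INTER_CUBIC))
a=cv2.imread('pics/side0.png')[160:240,160:310]; cv2.imwrite('pics/c4.png',cv2.resize(a,None,fx=5,fy=5,interpolation=cv2.INTER_CUBIC))
```

```text
(no output)
```

View pics/c1.png

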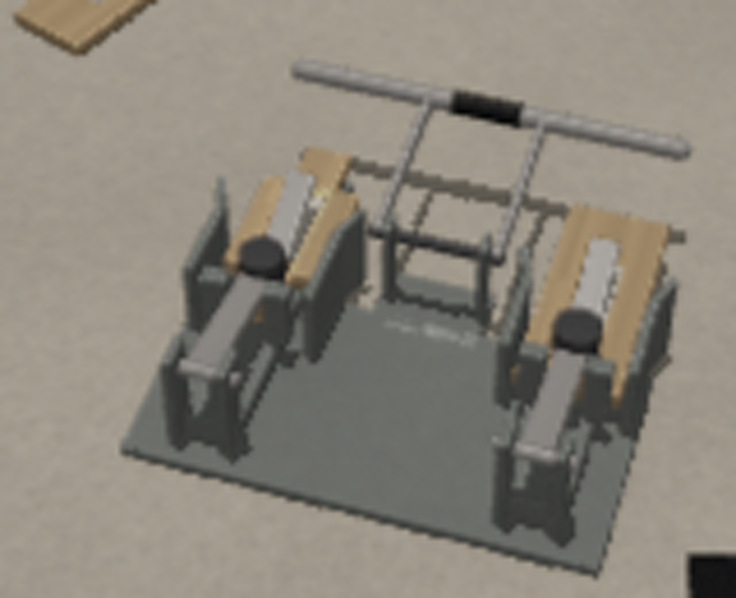

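View pics/c2.png

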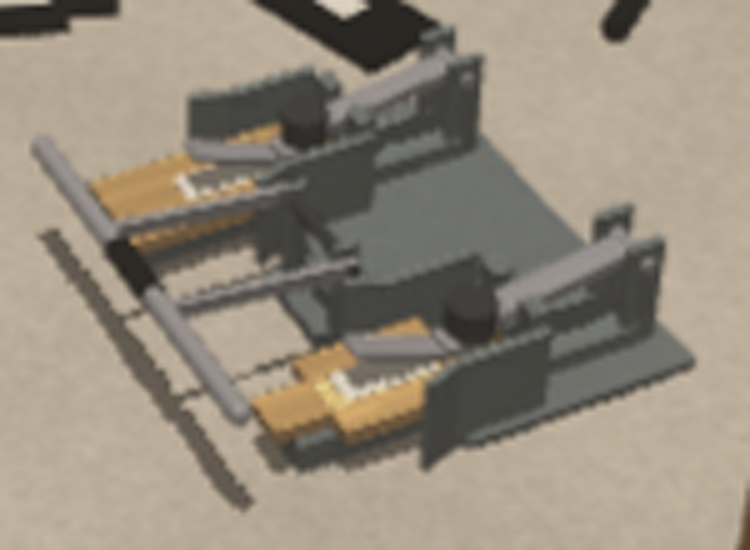

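View pics/c3.png

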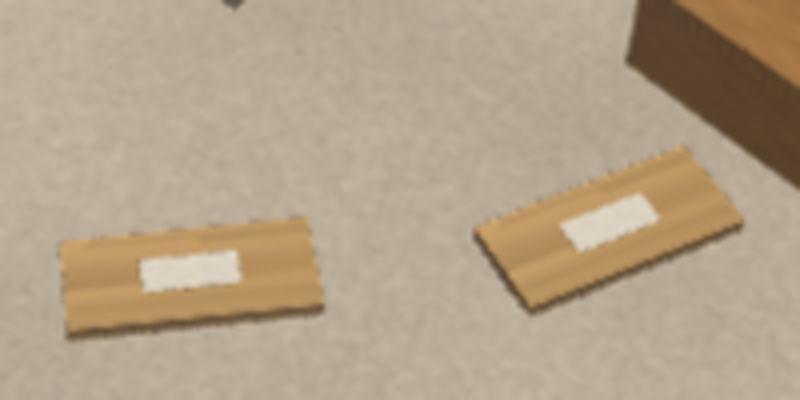

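View pics/c4.png

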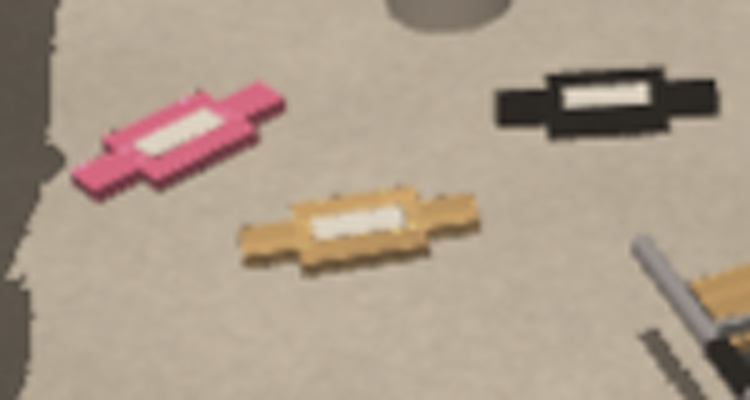

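Run:
```python
from h import *
S=dict(np.load('pics/side0.npz')); C=dict(np.load('pics/scene0.npz'))
def rep(n,P):
    P=np.array(P); c=P.mean(0); e=(P[1]+P[2]-P[0]-P[3])/2; f=(P[0]+P[1]-P[2]-P[3])/2
    print(n,c.round(4),'len',np.linalg.norm(e[:2]).round(4),np.linalg.norm(f[:2]).round(4),'ang',np.degrees(np.arctan2(e[1],e[0])).round(1),np.degrees(np.arctan2(f[1],f[0])).round(1))
for n,q in dict(A=[(62,242),(303,217),(323,307),(68,331)],B=[(475,234),(684,148),(742,222),(531,308)]).items():
    rep(n,[w(S,270+u/4,280+v/4,.01) for u,v in q])
rep('Nlabel',[w(S,160+u/5,160+v/5,.0105) for u,v in [(312,222),(400,207),(404,228),(316,240)]])
rep('N ends',[w(S,160+u/5,160+v/5,.010) for u,v in [(240,228),(473,195),(479,224),(243,258)]])
# bar ends
for n,u,v in [('far end',42,142),('near end',237,412),('sleeve',131,262)]:
    print(n,w(S,280+u/5,180+v/5,.040).round(4), w(S,280+u/5,180+v/5).round(4))
for n,u,v in [('-y end',298,70),('+y end',683,150),('sleeve',487,106)]:
    print(n,w(C,240+u/4.6,210+v/4.6,.040).round(4), w(C,240+u/4.6,210+v/4.6).round(4))
for n,u,v in [('base -y',122,445),('base +y',600,570)]: print(n,w(C,240+u/4.6,210+v/4.6,.003).round(4))
for n,u,v in [('base -y back',690,362)]: print(n,w(S,280+u/5,180+v/5,.003).round(4))
# notched ref near end in side
for n,u,v in [('ref N end',253,405),('ref N end2',282,435)]: print(n,w(S,280+u/5,180+v/5,.03).round(4))
for n,u,v in [('ref S end',93,183),('ref S end2',135,244)]: print(n,w(S,280+u/5,180+v/5,.03).round(4))
for n,u,v in [('ref S end',572,205),('ref S end2',668,228),('refN',308,150),('refN',355,158)]: print(n,w(C,240+u/4.6,210+v/4.6,.03).round(4))
```

```text
A [ 0.3804 -0.2605  0.01  ] len 0.1267 0.0565 ang -18.1 72.2
B [ 0.5895 -0.3255  0.01  ] len 0.129 0.0532 ang 0.6 90.0
Nlabel [0.3681 0.2796 0.0105] len 0.0482 0.0183 ang -10.7 79.4
N ends [0.3685 0.2783 0.01  ] len 0.1282 0.0275 ang -11.7 77.7
far end [0.4895 0.1614 0.04  ] [0.4778 0.1292 0.0661]
near end [ 0.4939 -0.0681  0.04  ] [ 0.4819 -0.0935  0.0665]
sleeve [0.4926 0.052  0.04  ] [0.4802 0.0215 0.0676]
-y end [ 0.4609 -0.0974  0.04  ] [ 0.488  -0.0866  0.0649]
+y end [0.4532 0.1322 0.04  ] [0.4816 0.1357 0.0659]
sleeve [0.4544 0.0168 0.04  ] [0.4849 0.0248 0.0679]
base -y [ 0.7256 -0.094   0.003 ]
base +y [0.7193 0.1555 0.003 ]
base -y back [ 0.7277 -0.0955  0.003 ]
ref N end [ 0.5072 -0.0574  0.03  ]
ref N end2 [ 0.5106 -0.0815  0.03  ]
ref S end [0.5048 0.1299 0.03  ]
ref S end2 [0.5046 0.0751 0.03  ]
ref S end [0.5071 0.0825 0.03  ]
ref S end2 [0.507  0.1371 0.03  ]
refN [ 0.5138 -0.0715  0.03  ]
refN [ 0.5112 -0.044   0.03  ]
```

```bash
cat > plan.py <<'E'
from h import *
import sys
def tool(psi):
    c,s=np.cos(psi),np.sin(psi); return np.array([[-c,-s,0],[-s,c,0],[0,0,-1]],float)
def to(p,psi_deg):
    s=arm.observe(); R=Rn.from_rotvec(s['ee_rot']).as_matrix(); T=tool(np.radians(psi_deg))
    # columns
    T=np.array([[-np.cos(np.radians(psi_deg)),-np.sin(np.radians(psi_deg)),0],[-np.sin(np.radians(psi_deg)),np.cos(np.radians(psi_deg)),0],[0,0,-1.]]).T
    rv=Rn.from_matrix(R.T@T).as_rotvec()/0.08
    sh=T.T@(np.array(p)-s['position'])/0.04
    print('clock',s['clock'],'pos',s['position'].round(4),'psi',np.degrees(np.arctan2(-R[1,0],-R[0,0])).round(1),'F',s['force'].round(1),'w',round(s['width'],3),'j',s['joints'].round(2))
    print('turn first',rv.round(2),' then shift',sh.round(3))
if __name__=='__main__':
    a=list(map(float,sys.argv[1:])); to(a[:3],a[3])
E
python3 plan.py 0.43 0.1 0.25 -90
```

```text
clock 0.15 pos [0.2018 0.5912 0.2482] psi -18.8 F [ 0.2  0.6 -0.3] w 1.004 j [-1.34  0.44  0.02  1.57 -0.01  1.13 -0.08]
turn first [-1.000e-02  1.000e-02  1.552e+01]  then shift [-12.28    5.706  -0.046]
```

```bash
python3 -m pendant '[[[0,0,0,0,0,0.97,0],[0,0,0,0,0,0.97,0],[0,0,0,0,0,0.97,0],[0,0,0,0,0,0.97,0],[0,0,0,0,0,0.97,0],[0,0,0,0,0,0.97,0],[0,0,0,0,0,0.97,0],[0,0,0,0,0,0.97,0],[0,0,0,0,0,0.97,0],[0,0,0,0,0,0.97,0],[0,0,0,0,0,0.97,0],[0,0,0,0,0,0.97,0],[0,0,0,0,0,0.97,0],[0,0,0,0,0,0.97,0],[0,0,0,0,0,0.97,0],[0,0,0,0,0,0.97,0]]]'; python3 -m pendant '[[[-0.61,0.28,0,0,0,0,0],[-0.61,0.28,0,0,0,0,0],[-0.61,0.28,0,0,0,0,0],[-0.61,0.28,0,0,0,0,0],[-0.61,0.28,0,0,0,0,0],[-0.61,0.28,0,0,0,0,0],[-0.61,0.28,0,0,0,0,0],[-0.61,0.28,0,0,0,0,0],[-0.61,0.28,0,0,0,0,0],[-0.61,0.28,0,0,0,0,0],[-0.61,0.28,0,0,0,0,0],[-0.61,0.28,0,0,0,0,0],[-0.61,0.28,0,0,0,0,0],[-0.61,0.28,0,0,0,0,0],[-0.61,0.28,0,0,0,0,0],[-0.61,0.28,0,0,0,0,0],[-0.61,0.28,0,0,0,0,0],[-0.61,0.28,0,0,0,0,0],[-0.61,0.28,0,0,0,0,0],[-0.61,0.28,0,0,0,0,0]]]'
python3 plan.py 0.43 0.1 0.25 -90; python3 -c "
from h import *
d=snap('wrist','w1');print(px(d,[.482,.0225,.06]))"
```

```text
clock: 1.48
position: [0.2017, 0.5913, 0.2484]
ee_rot: [2.225, 2.217, -0.001]
force: [0.5, 0.5, -0.4]
width: 1.001
clock: 3.15
position: [0.4262, 0.1023, 0.2488]
ee_rot: [-2.221, -2.222, -0.0]
force: [-0.6, 0.3, 0.4]
width: 1.001
clock 3.15 pos [0.4262 0.1023 0.2488] psi -90.0 F [-0.6  0.3  0.4] w 1.001 j [-0.9   0.12  0.61  2.04 -0.08  1.   -0.24]
turn first [-0.   -0.    0.01]  then shift [-0.058  0.095 -0.031]
[369.22093292 300.00916481]
```

View pics/w1.png

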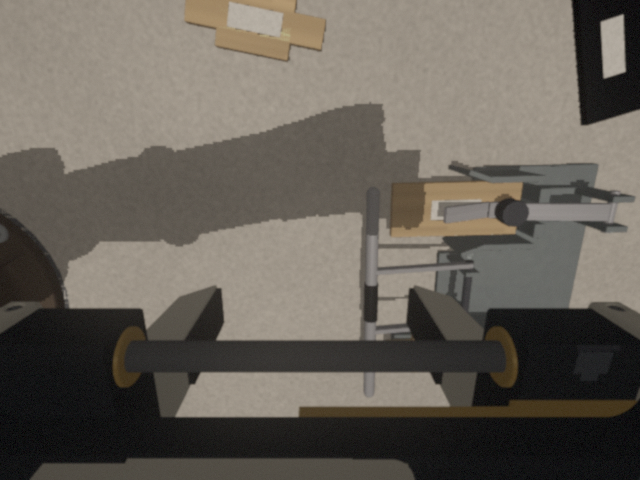

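Run:
```python
from h import *
d=dict(np.load('pics/w1.npz'))
for n,u,v,z in [('sleeve',371,303,.06),('end+',373,190,.06),('end-',369,395,.06),('refS a',391,183,.03),('refS b',390,237,.03),('base back +y',597,164,.003),('base front',480,168,.003),('base back lo',570,305,.003)]: print(n,w(d,u,v,z).round(4),w(d,u,v).round(4))
```

```text
sleeve [0.484  0.0191 0.06  ] [0.4824 0.0238 0.069 ]
end+ [0.4801 0.1342 0.06  ] [0.479  0.1352 0.0663]
end- [ 0.4874 -0.0947  0.06  ] [ 0.486  -0.0883  0.0674]
refS a [0.5026 0.1364 0.03  ] [ 0.5093  0.1321 -0.0009]
refS b [0.5053 0.0802 0.03  ] [ 0.5122  0.071  -0.0008]
base back +y [0.7245 0.1529 0.003 ] [0.7231 0.153  0.0048]
base front [0.6016 0.1486 0.003 ] [0.5999 0.1489 0.0067]
base back lo [ 0.7326 -0.0126  0.003 ] [ 0.736  -0.0148 -0.0012]
```

```bash
python3 plan.py 0.483 0.022 0.12 -88
```

```text
clock 3.2 pos [0.4281 0.0975 0.2491] psi -90.3 F [ 1.6 -4.9 -0.4] w 0.998 j [-0.89  0.12  0.62  2.04 -0.08  1.   -0.24]
turn first [ 0.02  0.02 -0.49]  then shift [-1.933  1.305  3.227]
```

```bash
python3 -m pendant '[[[0,0,0,0,0,-0.49,0.4],[-0.24,0.16,0.4,0,0,0,0.4],[-0.24,0.16,0.4,0,0,0,0.4],[-0.24,0.16,0.4,0,0,0,0.4],[-0.24,0.16,0.4,0,0,0,0.4],[-0.24,0.16,0.4,0,0,0,0.4],[-0.24,0.16,0.4,0,0,0,0.4],[-0.24,0.16,0.4,0,0,0,0.4],[-0.24,0.17,0.4,0,0,0,0.4],[0,0,0,0,0,0,0.4],[0,0,0,0,0,0,0.4]]]' 30
python3 plan.py 0.483 0.022 0.063 -88; python3 -c "
from h import *
d=snap('wrist','w2');d=snap('side','s2')"
```

```text
clock: 4.12
position: [0.48, 0.0285, 0.1202]
ee_rot: [-2.178, -2.263, 0.003]
force: [-0.5, -0.1, -0.3]
width: 0.601
clock 4.1167 pos [0.48   0.0285 0.1202] psi -87.8 F [-0.5 -0.1 -0.3] w 0.601 j [-0.6   0.4   0.56  2.1  -0.32  0.73  0.21]
turn first [-0.03  0.01  0.04]  then shift [-0.165  0.069  1.431]
```

View pics/w2.png

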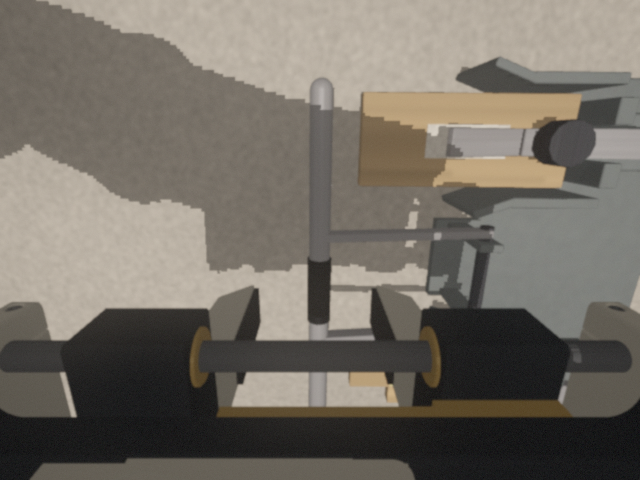

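View pics/s2.png

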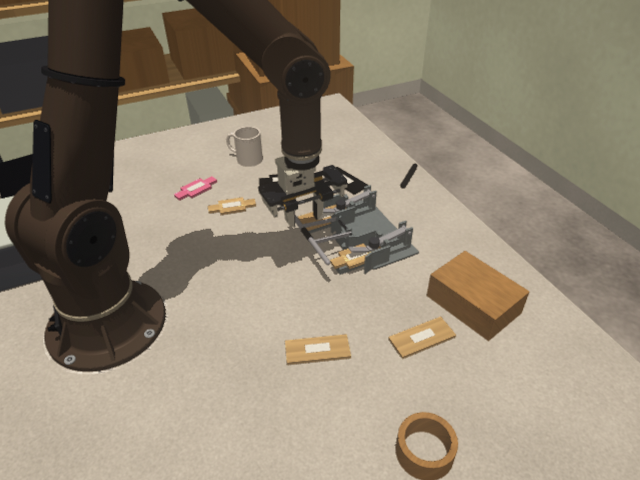

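```bash
python3 -m pendant '[[[-0.08,0.03,0.35,0,0,0,0.4],[-0.08,0.03,0.35,0,0,0,0.4],[0,0,0.35,0,0,0,0.4],[0,0,0.3,0,0,0,0.4],[0,0,0.1,0,0,0,0.4],[0,0,0,0,0,0,0.4],[0,0,0,0,0,0,1],[0,0,0,0,0,0,1],[0,0,0,0,0,0,1],[0,0,0,0,0,0,1],[0,0,0,0,0,0,1],[0,0,0,0,0,0,1]]]' 15
python3 plan.py 0.483 0.022 0.063 -88; python3 -c "
from h import *
d=snap('wrist','w3')"
```

```text
clock: 5.22
position: [0.4834, 0.0227, 0.063]
ee_rot: [2.177, 2.265, 0.001]
force: [0.1, -0.1, -0.2]
width: 0.213
clock 5.2167 pos [0.4834 0.0227 0.063 ] psi -87.7 F [ 0.1 -0.1 -0.2] w 0.213 j [-0.52  0.5   0.49  2.14 -0.41  0.6   0.3 ]
turn first [ 0.01 -0.    0.06]  then shift [-0.017 -0.01  -0.001]
```

View pics/w3.png

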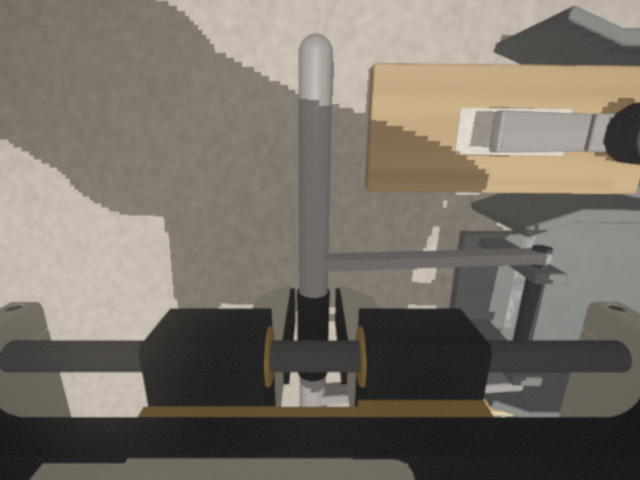

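```bash
python3 -c "
import numpy as np
b=np.linspace(.08,2.71,21); r=.101/.04
for i in range(20): print('[0,%.2f,%.2f]'%(r*(np.cos(b[i])-np.cos(b[i+1])),-r*(np.sin(b[i+1])-np.sin(b[i]))),end=' ')
"
python3 -m pendant '[[[0,0,0,0,0,0,1],[0,0,0,0,0,0,1],[0,0,0,0,0,0,1],[0,0,0,0,0,0,1]]]' 20
```

```text
[0,0.05,-0.33] [0,0.09,-0.32] [0,0.13,-0.30] [0,0.17,-0.28] [0,0.21,-0.26] [0,0.24,-0.23] [0,0.27,-0.20] [0,0.29,-0.16] [0,0.31,-0.12] [0,0.32,-0.08] [0,0.33,-0.04] [0,0.33,0.01] [0,0.33,0.05] [0,0.32,0.09] [0,0.30,0.13] [0,0.28,0.17] [0,0.26,0.21] [0,0.23,0.24] [0,0.20,0.27] [0,0.16,0.29] clock: 5.6
position: [0.4825, 0.0226, 0.0625]
ee_rot: [-2.177, -2.264, 0.001]
force: [-3.6, 0.3, 0.8]
width: 0.117
```

```bash
python3 -m pendant '[[[0,0.05,-0.33,0,0,0,1],[0,0.09,-0.32,0,0,0,1],[0,0.13,-0.30,0,0,0,1],[0,0.17,-0.28,0,0,0,1],[0,0.21,-0.26,0,0,0,1],[0,0.24,-0.23,0,0,0,1],[0,0,0,0,0,0,1]]]' 20
python3 -c "
from h import *
d=snap('wrist','w4')"
```

```text
clock: 6.18
position: [0.5181, 0.0236, 0.1328]
ee_rot: [-2.176, -2.263, 0.003]
force: [-13.7, -1.1, 16.4]
width: 0.122
```

View pics/w4.png

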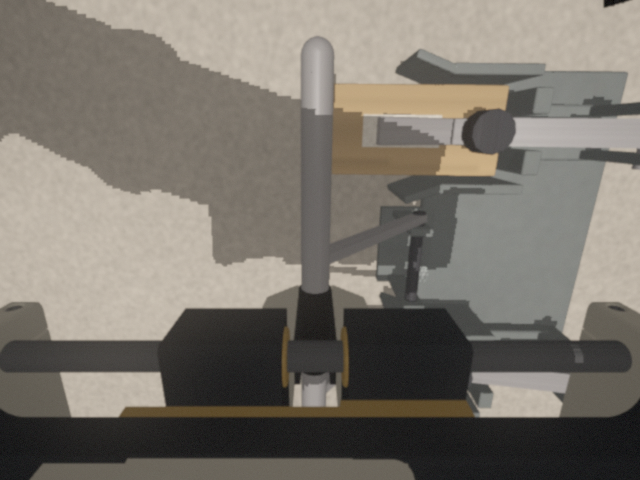

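```bash
python3 -c "
import numpy as np
b=np.linspace(.82,2.71,15); r=.101/.04
for i in range(14): print('[0,%.2f,%.2f]'%(r*(np.cos(b[i])-np.cos(b[i+1])),-r*(np.sin(b[i+1])-np.sin(b[i]))),end=' ')
"
python3 -m pendant '[[[0,-0.06,-0.07,0,0,0,1],[0,0,0,0,0,0,1],[0,0,0,0,0,0,1]]]' 20
```

```text
[0,0.26,-0.22] [0,0.29,-0.18] [0,0.31,-0.14] [0,0.33,-0.09] [0,0.34,-0.05] [0,0.34,-0.00] [0,0.34,0.04] [0,0.33,0.09] [0,0.31,0.13] [0,0.29,0.17] [0,0.27,0.21] [0,0.24,0.24] [0,0.20,0.27] [0,0.16,0.30] clock: 6.48
position: [0.5189, 0.0236, 0.1347]
ee_rot: [2.174, 2.262, 0.005]
force: [7.5, -1.2, -7.5]
width: 0.123
```

```bash
python3 -m pendant '[[[0,0.28,-0.2,0,0,0,1],[0,0.29,-0.18,0,0,0,1],[0,0.31,-0.14,0,0,0,1],[0,0.33,-0.09,0,0,0,1],[0,0,0,0,0,0,1]]]' 20
```

```text
clock: 6.9
position: [0.5669, 0.0251, 0.159]
ee_rot: [2.176, 2.263, 0.001]
force: [0.2, -2.0, 2.6]
width: 0.121
```

```bash
python3 -m pendant '[[[0,0.34,-0.05,0,0,0,1],[0,0.34,0,0,0,0,1],[0,0.34,0.04,0,0,0,1],[0,0.33,0.09,0,0,0,1],[0,0.31,0.13,0,0,0,1],[0,0,0,0,0,0,1]]]' 20
python3 -m pendant '[[[0,0.29,0.17,0,0,0,1],[0,0.27,0.21,0,0,0,1],[0,0,0,0,0,0,1]]]' 20
```

```text
clock: 7.4
position: [0.6327, 0.0273, 0.1496]
ee_rot: [2.176, 2.262, -0.0]
force: [2.0, -3.0, 0.9]
width: 0.125
clock: 7.65
position: [0.6544, 0.028, 0.134]
ee_rot: [2.177, 2.262, -0.001]
force: [0.3, -3.5, -1.5]
width: 0.123
```

```bash
python3 -m pendant '[[[0,0.23,0.24,0,0,0,1],[0,0.2,0.27,0,0,0,1],[0,0.15,0.26,0,0,0,1],[0,0,0,0,0,0,1]]]' 20
python3 -c "
from h import *
d=snap('wrist','w5');d=snap('side','s5')"
```

```text
clock: 7.98
position: [0.6746, 0.0291, 0.1023]
ee_rot: [-2.177, -2.262, 0.007]
force: [-3.5, -2.8, -5.6]
width: 0.124
```

View pics/w5.png

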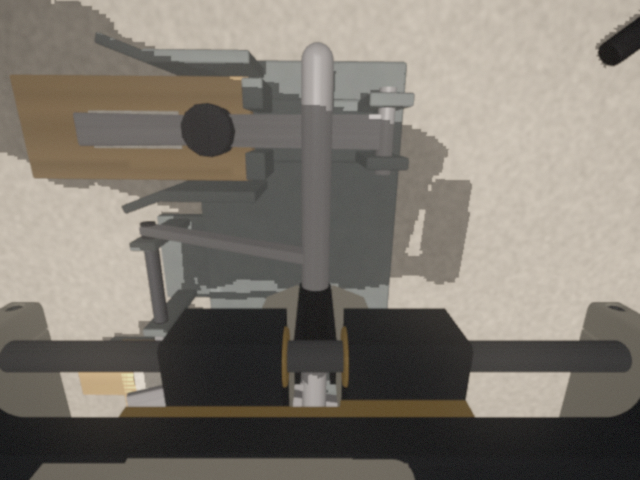

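View pics/s5.png

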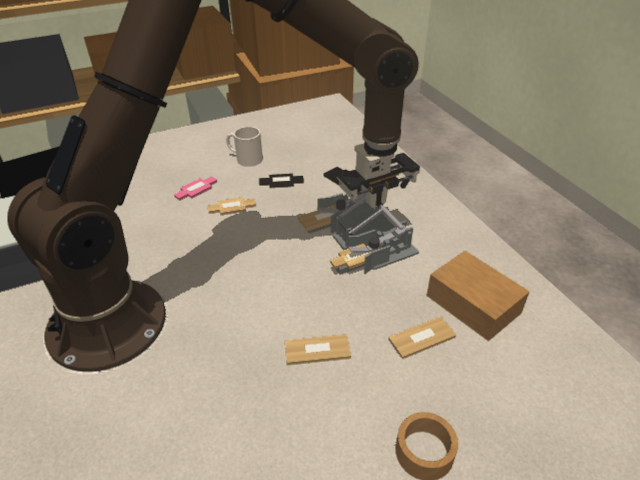

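```bash
python3 -m pendant '[[[0,0,0,0,0,0,0.5],[0,0,0,0,0,0,0.5],[0,0,0,0,0,0,0.5],[0,0,0,0,0,0,0.5],[0,0,0,0,0,0,0.5],[0,0,-0.2,0,0,0,0.5],[0,0,-0.4,0,0,0,0.5],[0,0,-0.6,0,0,0,0.5],[0,0,-0.6,0,0,0,0.5],[0,0,-0.6,0,0,0,0.5],[0,0,-0.6,0,0,0,0.3],[0,0,-0.6,0,0,0,0],[0,0,0,0,0,0,0]]]'
python3 plan.py 0.44 0.025 0.25 0
```

```text
clock: 9.17
position: [0.679, 0.0297, 0.2545]
ee_rot: [2.174, 2.261, 0.01]
force: [-0.4, -0.2, 0.2]
width: 0.667
clock 9.1667 pos [0.679  0.0297 0.2545] psi -87.7 F [-0.4 -0.2  0.2] w 0.667 j [-0.48  0.56  0.59  1.46 -0.32  1.21  0.19]
turn first [  0.09   0.08 -19.14]  then shift [ 5.975 -0.117  0.112]
```

```bash
python3 -m pendant '[[[0,0,0,0,0,-1,0],[0,0,0,0,0,-1,0],[0,0,0,0,0,-1,0],[0,0,0,0,0,-1,0],[0,0,0,0,0,-1,0],[0,0,0,0,0,-1,0],[0,0,0,0,0,-1,0],[0,0,0,0,0,-1,0],[0,0,0,0,0,-1,0],[0,0,0,0,0,-1,0],[0,0,0,0,0,-1,0],[0,0,0,0,0,-1,0],[0,0,0,0,0,-1,0],[0,0,0,0,0,-1,0],[0,0,0,0,0,-1,0],[0,0,0,0,0,-1,0],[0,0,0,0,0,-1,0],[0,0,0,0,0,-1,0],[0,0,0,0,0,-1,0]]]'
python3 -m pendant '[[[0.6,0,0,0,0,0,0],[0.6,0,0,0,0,0,0],[0.6,0,0,0,0,0,0],[0.6,0,0,0,0,0,0],[0.6,0,0,0,0,0,0],[0.6,0,0,0,0,0,0],[0.6,0,0,0,0,0,0],[0.6,0,0,0,0,0,0],[0.6,0,0,0,0,0,0],[0.6,0,0,0,0,0,0],[0,0,0,0,0,0,0],[0,0,0,0,0,0,0]]]'
python3 plan.py 0.44 0.025 0.25 0
python3 -c "
from h import *
d=snap('wrist','w6')"
```

```text
clock: 10.75
position: [0.6767, 0.0301, 0.2487]
ee_rot: [0.012, 3.141, -0.0]
force: [0.5, -0.7, -0.6]
width: 1.003
clock: 11.75
position: [0.4362, 0.0329, 0.249]
ee_rot: [0.017, 3.14, 0.001]
force: [0.3, 0.0, -0.1]
width: 1.001
clock 11.75 pos [0.4362 0.0329 0.249 ] psi -0.6 F [ 0.3  0.  -0.1] w 1.001 j [-0.36  0.12  0.18  2.02 -0.03  1.01  1.39]
turn first [ 0.01  0.02 -0.14]  then shift [-0.096 -0.198 -0.025]
```

View pics/w6.png

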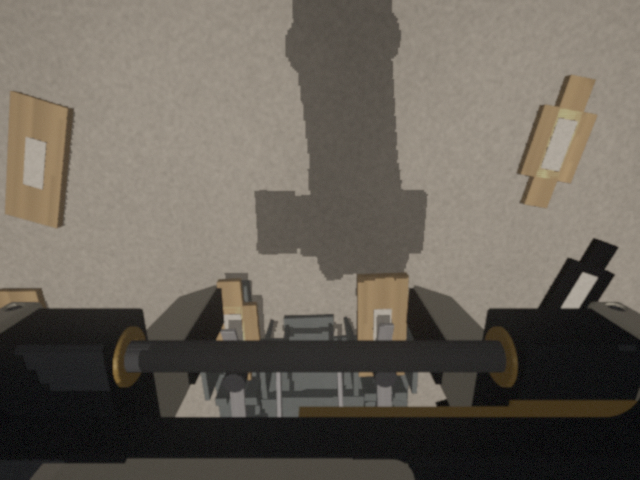

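Run:
```python
import cv2
a=cv2.imread('pics/w6.png')
def c(n,y0,y1,x0,x1,f): cv2.imwrite('pics/'+n,cv2.resize(a[y0:y1,x0:x1],None,fx=f,fy=f,interpolation=cv2.INTER_CUBIC))
c('c6a.png',260,410,200,430,3.4); c('c6b.png',60,220,500,620,3.7); c('c6c.png',80,240,0,100,3.7)
```

```text
(no output)
```

View pics/c6a.png

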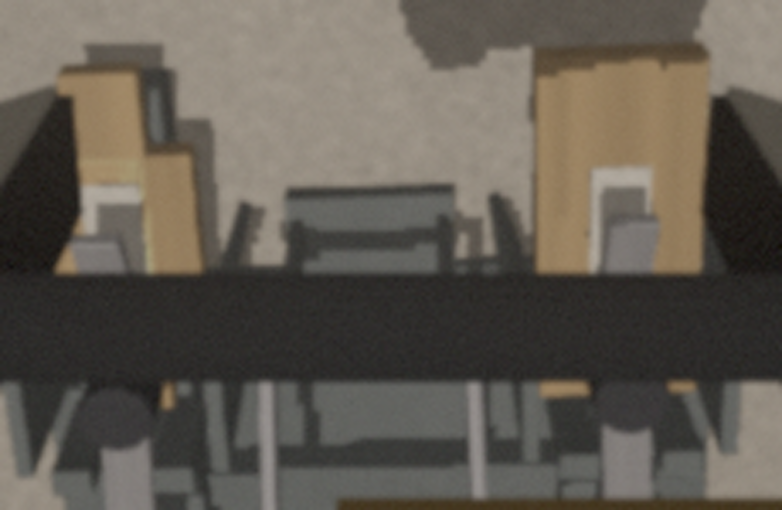

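View pics/c6b.png

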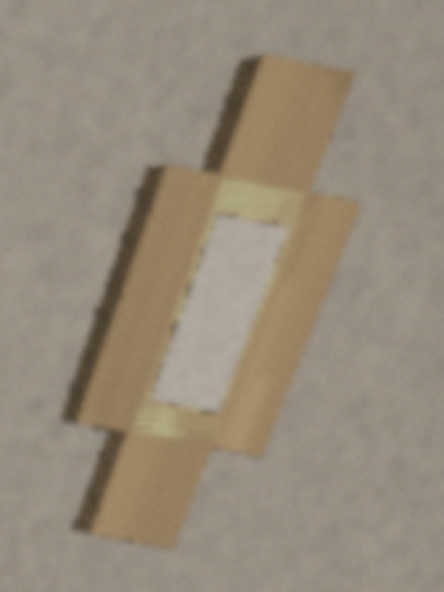

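View pics/c6c.png

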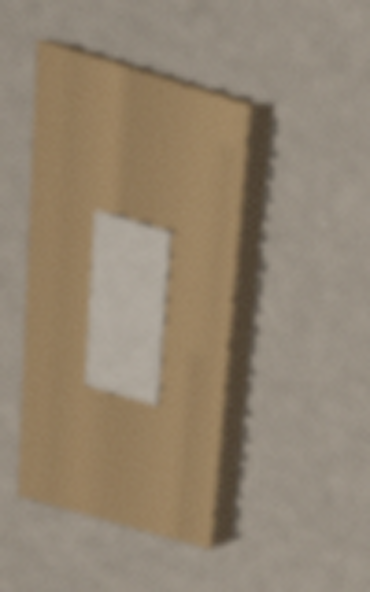

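Run:
```python
from h import *
d=dict(np.load('pics/w6.npz'))
f=lambda u,v,x0,y0,s,z: w(d,x0+u/s,y0+v/s,z)
for n,u,v,z in [('S end a',537,60,.03),('S end b',708,56,.03),('S back a',543,390,.03),('S back b',695,385,.03),('N end a',66,72,.03),('N end b',139,72,.03),('N sh L',0,0,.03),('N sh R in',145,150,.03),('N sh R out',192,150,.03),('N back Rout',170,405,.03),('base f',287,188,.003),('base f2',453,186,.003)]:
    print(n,f(u,v,200,260,3.4,z).round(4))
def box(P,n):
    P=np.array(P); c=P.mean(0); e=(P[0]+P[1]-P[2]-P[3])/2; g=(P[1]+P[2]-P[0]-P[3])/2
    print(n,c.round(4),np.linalg.norm(e).round(4),np.linalg.norm(g).round(4),np.degrees(np.arctan2(-e[1],-e[0])).round(1),np.degrees(np.arctan2(g[1],g[0])).round(1))
box([f(*q,500,60,3.7,.01) for q in [(263,57),(352,72),(178,547),(92,530)]],'notched')
box([f(*q,500,60,3.7,.01) for q in [(160,168),(358,202),(262,456),(76,422)]],'notched body')
box([f(*q,0,80,3.7,.01) for q in [(40,42),(249,103),(213,547),(22,495)]],'A')
```

```text
S end a [0.5067 0.0802 0.03  ]
S end b [0.5059 0.1348 0.03  ]
S back a [0.6324 0.0858 0.03  ]
S back b [0.6309 0.139  0.03  ]
N end a [ 0.5093 -0.0706  0.03  ]
N end b [ 0.5095 -0.0472  0.03  ]
N sh L [ 0.4845 -0.089   0.03  ]
N sh R in [ 0.5373 -0.0473  0.03  ]
N sh R out [ 0.5375 -0.0319  0.03  ]
N back Rout [ 0.6374 -0.0457  0.03  ]
base f [ 0.5669 -0.004   0.003 ]
base f2 [0.5667 0.0551 0.003 ]
notched [0.3706 0.2836 0.01  ] 0.1274 0.0254 -10.1 79.7
notched body [0.371  0.2827 0.01  ] 0.0684 0.0556 -9.5 80.0
A [ 0.3835 -0.2548  0.01  ] 0.1281 0.0544 -17.5 73.0
```

```bash
python3 plan.py 0.3214 0.2919 0.1 -10
```

```text
clock 11.8 pos [0.4372 0.033  0.249 ] psi -0.6 F [-0.1  0.2  0. ] w 1.003 j [-0.36  0.12  0.18  2.01 -0.03  1.01  1.39]
turn first [0.01 0.02 2.04]  then shift [3.975 5.873 3.726]
```

```bash
python3 -m pendant '[[[0,0,0,0,0,1,0.4],[0,0,0,0,0,1.04,0.4],[0.4,0.59,0.2,0,0,0,0.4],[0.4,0.59,0.2,0,0,0,0.4],[0.4,0.59,0.2,0,0,0,0.4],[0.4,0.59,0.2,0,0,0,0.4],[0.4,0.59,0.2,0,0,0,0.4],[0.4,0.59,0.2,0,0,0,0.4],[0.4,0.59,0.2,0,0,0,0.4],[0.4,0.59,0.2,0,0,0,0.4],[0.4,0.58,0.2,0,0,0,0.4],[0.38,0.56,0.2,0,0,0,0.4],[0,0,0.4,0,0,0,0.4],[0,0,0.4,0,0,0,0.4],[0,0,0.4,0,0,0,0.4],[0,0,0.4,0,0,0,0.4],[0,0,0,0,0,0,0.4],[0,0,0,0,0,0,0.4]]]'
python3 plan.py 0.3214 0.2919 0.0245 -10
python3 -c "
from h import *
d=snap('wrist','w7'); S=dict(np.load('pics/side0.npz'));print(w(S,196,187,.01),w(S,214,181,.01))"
```

```text
clock 11.8 pos [0.4372 0.033  0.249 ] psi -0.6 F [-0.1  0.2  0. ] w 1.003 j [-0.36  0.12  0.18  2.01 -0.03  1.01  1.39]
turn first [0.01 0.02 2.04]  then shift [3.975 5.873 5.613]
[0.30133762 0.40593986 0.01      ] [0.35651383 0.41308816 0.01      ]out of range: a turn must lie within [-1, 1]
```

View pics/w7.png

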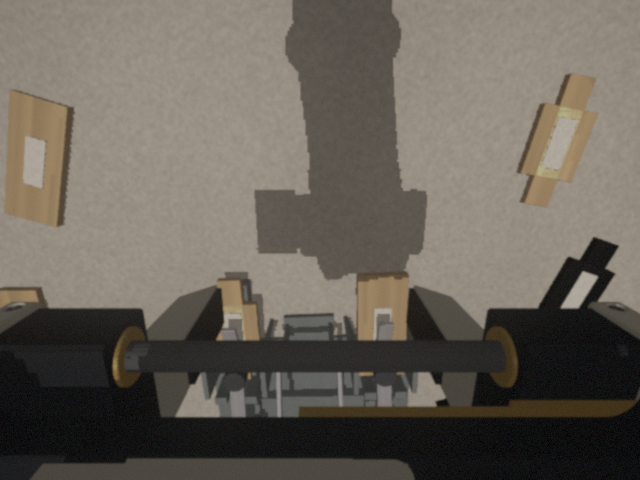

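Refused; nothing moved. Resend with turns ≤ 1.

```bash
python3 -m pendant '[[[0,0,0,0,0,1,0.4],[0,0,0,0,0,1,0.4],[0.4,0.59,0.2,0,0,0,0.4],[0.4,0.59,0.2,0,0,0,0.4],[0.4,0.59,0.2,0,0,0,0.4],[0.4,0.59,0.2,0,0,0,0.4],[0.4,0.59,0.2,0,0,0,0.4],[0.4,0.59,0.2,0,0,0,0.4],[0.4,0.59,0.2,0,0,0,0.4],[0.4,0.59,0.2,0,0,0,0.4],[0.4,0.58,0.2,0,0,0,0.4],[0.38,0.56,0.2,0,0,0,0.4],[0,0,0.4,0,0,0,0.4],[0,0,0.4,0,0,0,0.4],[0,0,0.4,0,0,0,0.4],[0,0,0.4,0,0,0,0.4],[0,0,0,0,0,0,0.4],[0,0,0,0,0,0,0.4]]]'
python3 plan.py 0.3214 0.2919 0.0245 -10
python3 -c "
from h import *
d=snap('wrist','w7b')"
```

```text
clock: 13.35
position: [0.3201, 0.2911, 0.1038]
ee_rot: [-0.269, -3.129, 0.002]
force: [-0.9, 0.0, -1.0]
width: 0.6
clock 13.35 pos [0.3201 0.2911 0.1038] psi -9.8 F [-0.9  0.  -1. ] w 0.6 j [-0.83  0.33 -0.04  2.19  0.02  0.63  0.51]
turn first [-0.02 -0.01  0.04]  then shift [-0.029  0.024  1.983]
```

View pics/w7b.png

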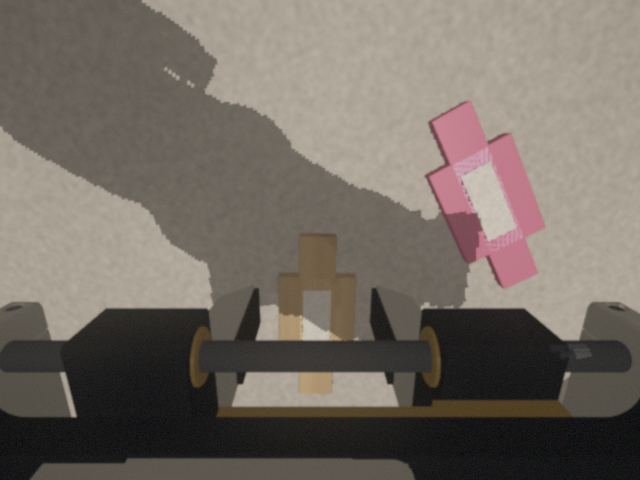

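Run:
```python
from h import *
d=dict(np.load('pics/w7b.npz'))
for u,v in [(299,235),(336,235),(279,275),(355,275),(298,393),(333,393)]: print(w(d,u,v,.01).round(4))
```

```text
[0.3032 0.2843 0.01  ]
[0.3075 0.3088 0.01  ]
[0.3295 0.2651 0.01  ]
[0.3385 0.3175 0.01  ]
[0.4302 0.2598 0.01  ]
[0.4348 0.2869 0.01  ]
```

```bash
python3 plan.py 0.3192 0.294 0.0245 -10.2
```

```text
clock 13.4 pos [0.3204 0.2915 0.1045] psi -9.8 F [0.6 0.3 0.4] w 0.599 j [-0.83  0.33 -0.05  2.19  0.02  0.63  0.51]
turn first [-0.   -0.    0.08]  then shift [0.04  0.058 2.   ]
```

```bash
python3 -m pendant '[[[0.04,0.06,0.2,0,0,0.08,0.4],[0,0,0.4,0,0,0,0.4],[0,0,0.4,0,0,0,0.4],[0,0,0.4,0,0,0,0.4],[0,0,0.3,0,0,0,0.4],[0,0,0.2,0,0,0,0.4],[0,0,0.09,0,0,0,0.4],[0,0,0,0,0,0,0.4],[0,0,0,0,0,0,1],[0,0,0,0,0,0,1],[0,0,0,0,0,0,1],[0,0,0,0,0,0,1],[0,0,0,0,0,0,1],[0,0,0,0,0,0,1],[0,0,0,0,0,0,1],[0,0,0,0,0,0,1]]]' 50
python3 plan.py 0.3192 0.294 0.0245 -10.2
```

```text
clock: 14.73
position: [0.3188, 0.2939, 0.0251]
ee_rot: [0.279, 3.129, 0.001]
force: [-0.2, -1.3, 6.1]
width: 0.275
clock 14.7333 pos [0.3188 0.2939 0.0251] psi -10.2 F [-0.2 -1.3  6.1] w 0.275 j [-0.84  0.48 -0.04  2.24  0.04  0.41  0.48]
turn first [0.01 0.   0.  ]  then shift [-0.009  0.005  0.014]
```

```bash
python3 -m pendant '[[[0,0,-0.1,0,0,0,1],[0,0,-0.2,0,0,0,1],[0,0,-0.4,0,0,0,1],[0,0,-0.5,0,0,0,1],[0,0,-0.5,0,0,0,1],[0,0,-0.5,0,0,0,1],[0,0,-0.5,0,0,0,1],[0,0,-0.5,0,0,0,1],[0,0,-0.5,0,0,0,1],[0,0,-0.5,0,0,0,1],[0,0,0,0,0,0,1],[0,0,0,0,0,0,1]]]'
python3 -c "
from h import *
d=snap('wrist','w8');d=snap('side','s8')"
```

```text
clock: 15.73
position: [0.3189, 0.294, 0.194]
ee_rot: [0.279, 3.128, 0.003]
force: [-0.2, 0.3, -0.9]
width: 0.282
```

View pics/w8.png

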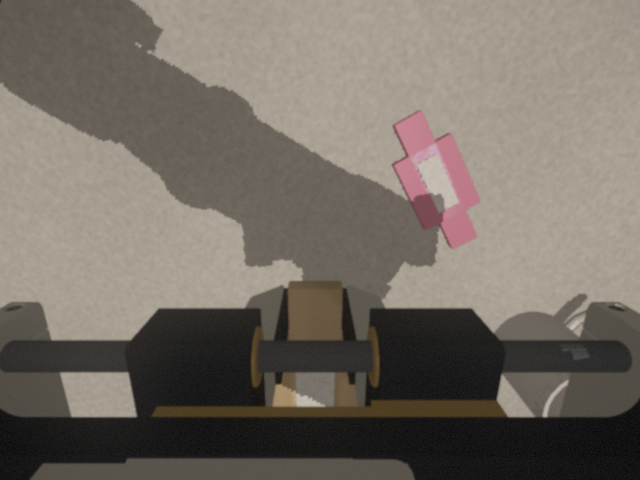

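View pics/s8.png

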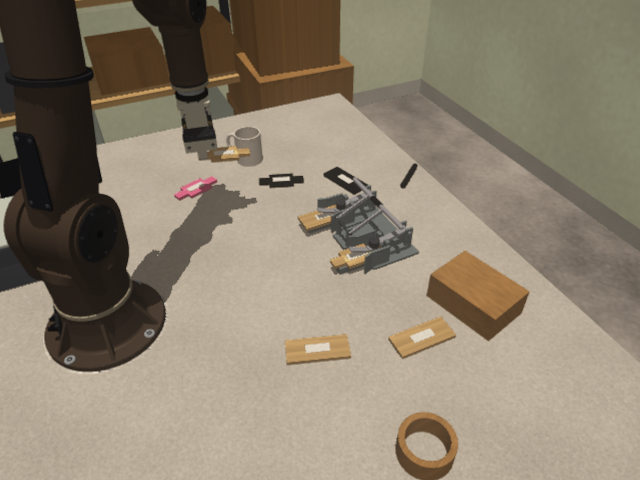

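```bash
python3 -m pendant '[[[0,0,0,0,0,-0.9,1],[0,0,0,0,0,-0.9,1],[0,0,0,0,0,-0.86,1],[0,0,0,0,0,0,1]]]'; python3 plan.py 0.4236 -0.0633 0.1 2
```

```text
clock: 16.17
position: [0.3181, 0.2931, 0.1917]
ee_rot: [0.06, -3.139, 0.003]
force: [-0.6, -1.1, -0.7]
width: 0.277
clock 16.1667 pos [0.3181 0.2931 0.1917] psi 2.2 F [-0.6 -1.1 -0.7] w 0.277 j [-0.8   0.2  -0.08  2.09  0.02  0.86  0.72]
turn first [-0.02 -0.02  0.04]  then shift [-2.325 -8.996  2.293]
```

```bash
python3 -m pendant '[[[-0.13,-0.5,0,0,0,0,1],[-0.13,-0.5,0,0,0,0,1],[-0.13,-0.5,0,0,0,0,1],[-0.13,-0.5,0,0,0,0,1],[-0.13,-0.5,0,0,0,0,1],[-0.13,-0.5,0,0,0,0,1],[-0.13,-0.5,0,0,0,0,1],[-0.13,-0.5,0,0,0,0,1],[-0.13,-0.5,0,0,0,0,1],[-0.13,-0.5,0,0,0,0,1],[-0.13,-0.5,0,0,0,0,1],[-0.13,-0.5,0,0,0,0,1],[-0.13,-0.5,0,0,0,0,1],[-0.13,-0.5,0,0,0,0,1],[-0.13,-0.5,0.2,0,0,0,1],[-0.13,-0.5,0.4,0,0,0,1],[-0.12,-0.5,0.5,0,0,0,1],[-0.1,-0.49,0.5,0,0,0,1],[0,0,0.5,0,0,0,1],[0,0,0.2,0,0,0,1]]]'; python3 plan.py 0.4236 -0.0633 0.0565 2; python3 -c "
from h import *
d=snap('wrist','w9');d=snap('side','s9')"
```

```text
clock: 17.83
position: [0.4216, -0.0635, 0.0982]
ee_rot: [0.048, -3.137, 0.001]
force: [-0.9, 1.2, -0.8]
width: 0.272
clock 17.8333 pos [ 0.4216 -0.0635  0.0982] psi 1.7 F [-0.9  1.2 -0.8] w 0.272 j [-0.14  0.33  0.21  2.22 -0.12  0.6   1.75]
turn first [-0.01 -0.05 -0.05]  then shift [-0.05   0.004  1.043]
```

View pics/w9.png

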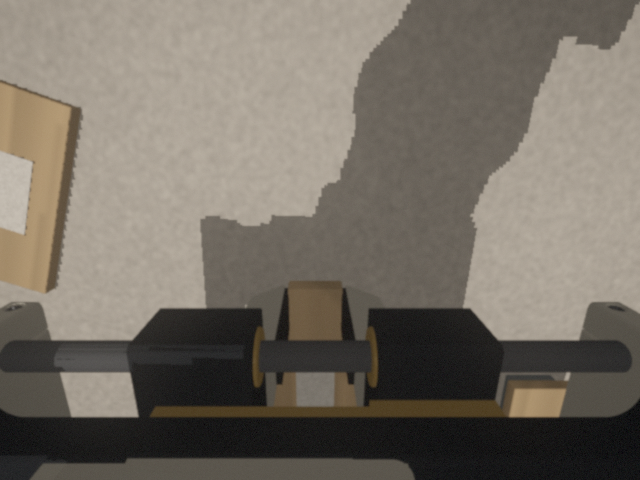

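View pics/s9.png

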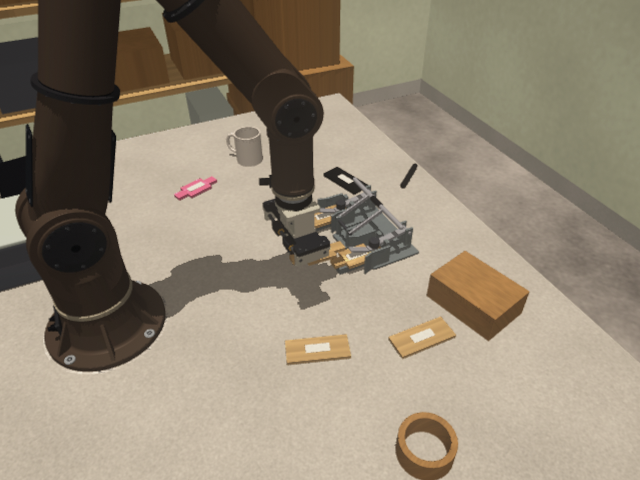

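```bash
python3 -m pendant '[[[0.2,0,0.3,0,0,-0.05,1],[0,0,0.3,0,0,0,1],[0,0,0.3,0,0,0,1],[0,0,0.14,0,0,0,1],[0,0,0,0,0,0,1],[0,0,0,0,0,0,1]]]'; python3 plan.py 0.5235 -0.0598 0.0565 2; python3 -c "
from h import *
d=snap('side','s10')
a=d['img'][180:300,250:430][:,:,::-1]; cv2.imwrite('pics/s10c.png',cv2.resize(a,None,fx=4.4,fy=4.4,interpolation=cv2.INTER_CUBIC))"
```

```text
clock: 18.43
position: [0.4154, -0.0623, 0.0597]
ee_rot: [-0.062, 3.141, 0.0]
force: [-0.4, 0.9, 1.3]
width: 0.272
clock 18.4333 pos [ 0.4154 -0.0623  0.0597] psi 2.3 F [-0.4  0.9  1.3] w 0.272 j [-0.12  0.4   0.18  2.27 -0.15  0.48  1.79]
turn first [0.   0.   0.06]  then shift [-2.702 -0.033  0.08 ]
```

View pics/s10c.png

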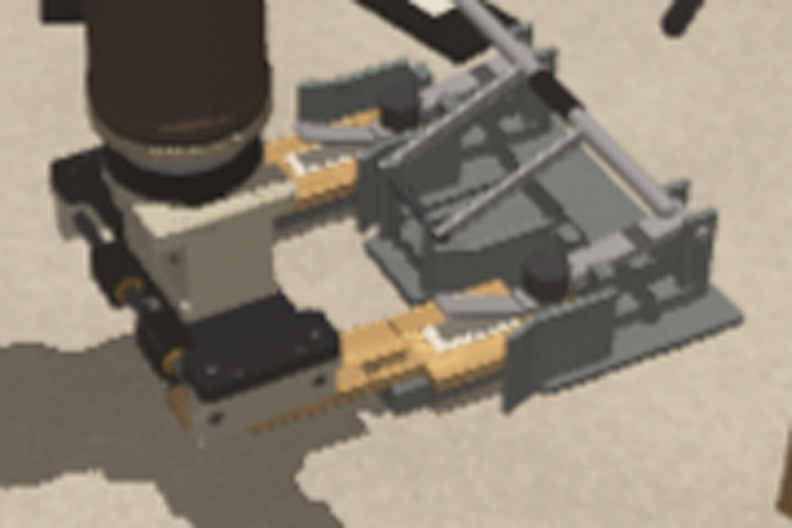

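```bash
python3 -m pendant '[[[-0.2,0,0,0,0,0,1],[-0.2,0,0,0,0,0,1],[-0.2,0,0,0,0,0,1],[-0.2,0,0,0,0,0,1],[-0.2,-0.02,0,0,0,0,1],[-0.2,0,0,0,0,0,1],[-0.2,0,0,0,0,0,1],[0,0,0,0,0,0,1]]]'; python3 plan.py 0.5235 -0.0598 0.0565 2; python3 -c "
from h import *
d=snap('side','s11')
a=d['img'][180:300,250:430][:,:,::-1]; cv2.imwrite('pics/s11c.png',cv2.resize(a,None,fx=4.4,fy=4.4,interpolation=cv2.INTER_CUBIC))"
```

```text
clock: 19.15
position: [0.4728, -0.0613, 0.059]
ee_rot: [-0.062, 3.14, -0.0]
force: [1.6, -0.2, 1.4]
width: 0.275
clock 19.15 pos [ 0.4728 -0.0613  0.059 ] psi 2.2 F [ 1.6 -0.2  1.4] w 0.275 j [-0.12  0.47  0.18  2.14 -0.15  0.55  1.78]
turn first [-0.    0.01  0.05]  then shift [-1.269 -0.007  0.064]
```

View pics/s11c.png

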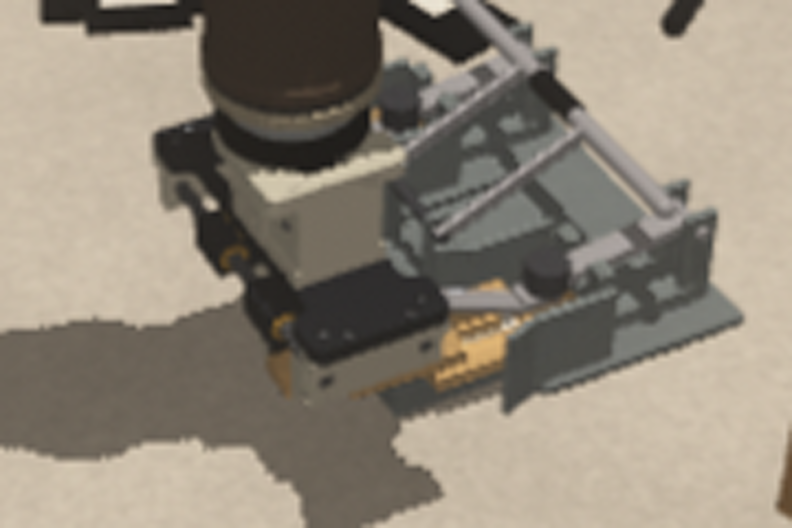

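```bash
python3 -m pendant '[[[-0.2,0,0,0,0,0,1],[-0.2,0,0,0,0,0,1],[-0.2,0,0,0,0,0,1],[-0.2,0,0,0,0,0,1],[0,0,0,0,0,0,1],[-0.2,0,0,0,0,0,1],[-0.12,0,0,0,0,0,1],[-0.1,0,0,0,0,0,1],[0,0,0,0,0,0,1]]]'; python3 plan.py 0.5235 -0.0598 0.0565 2; python3 -c "
from h import *
d=snap('side','s12')
a=d['img'][180:300,250:430][:,:,::-1]; cv2.imwrite('pics/s12c.png',cv2.resize(a,None,fx=4.4,fy=4.4,interpolation=cv2.INTER_CUBIC))"
```

```text
clock: 19.95
position: [0.5197, -0.0608, 0.0589]
ee_rot: [0.059, -3.14, 0.002]
force: [-2.9, -3.8, 1.4]
width: 0.277
clock 19.95 pos [ 0.5197 -0.0608  0.0589] psi 2.1 F [-2.9 -3.8  1.4] w 0.277 j [-0.12  0.52  0.18  2.03 -0.16  0.61  1.77]
turn first [-0.01 -0.01  0.03]  then shift [-0.096  0.022  0.06 ]
```

View pics/s12c.png

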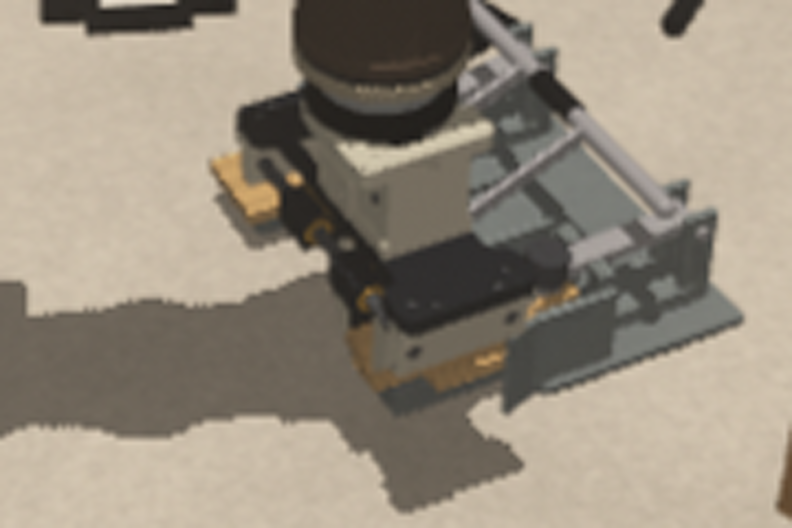

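```bash
python3 -m pendant '[[[-0.06,0,0,0,0,0,1],[-0.06,0,0,0,0,0,1],[0,0,0,0,0,0,1]]]';python3 -m pendant '[[[-0.06,0,0,0,0,0,1],[0,0,0,0,0,0,1],[0,0,0,0,0,0,1]]]'
```

```text
clock: 20.25
position: [0.5238, -0.0607, 0.0588]
ee_rot: [0.058, -3.139, 0.002]
force: [-4.4, -4.9, 0.9]
width: 0.275
clock: 20.5
position: [0.5241, -0.0607, 0.0583]
ee_rot: [0.058, -3.135, 0.001]
force: [-9.6, -5.3, 3.5]
width: 0.275
```

```bash
python3 -m pendant '[[[-0.05,0,0,0,0,0,1],[0,0,0,0,0,0,1],[0,0,0,0,0,0,1]]]';python3 -c "
from h import *
d=snap('wrist','w13')"
```

```text
clock: 20.75
position: [0.5242, -0.0608, 0.0578]
ee_rot: [0.057, -3.132, 0.001]
force: [-14.3, -5.8, 2.9]
width: 0.274
```

View pics/w13.png

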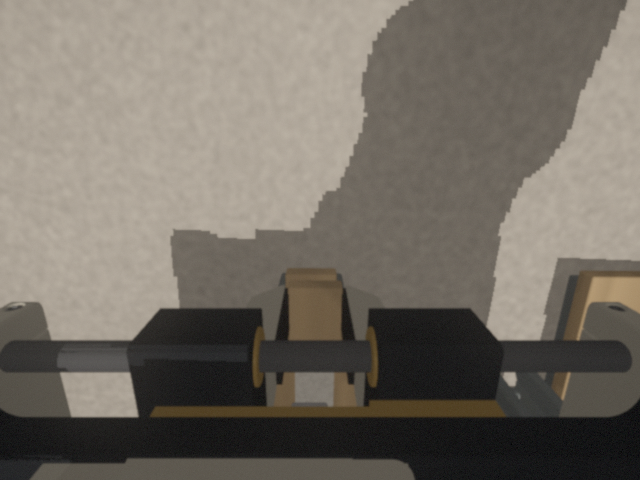

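```bash
python3 -m pendant '[[[0.05,0.02,0.04,0,0,0,1],[0,0,0,0,0,0,0.55],[0,0,0,0,0,0,0.55],[0,0,0,0,0,0,0.55],[0,0,0,0,0,0,0.55],[0,0,0,0,0,0,0.55],[0,0,-0.15,0,0,0,0.55],[0,0,-0.4,0,0,0,0.55],[0.2,0,-0.5,0,0,0,0.55],[0.4,0,-0.6,0,0,0,0],[0.4,0,-0.6,0,0,0,0],[0.4,0,-0.6,0,0,0,0],[0.4,0,-0.6,0,0,0,0],[0,0,-0.6,0,0,0,0],[0,0,0,0,0,0,0],[0,0,0,0,0,0,0]]]';python3 plan.py 0.5235 -0.0598 0.0565 2;python3 -c "
from h import *
d=snap('wrist','w14');
a=d['img'][::-1][60:250,150:500][::-1][:,:,::-1]; cv2.imwrite('pics/w14c.png',cv2.resize(a,None,fx=2.2,fy=2.2,interpolation=cv2.INTER_CUBIC))
d=snap('side','s14')
a=d['img'][180:300,250:430][:,:,::-1]; cv2.imwrite('pics/s14c.png',cv2.resize(a,None,fx=4.4,fy=4.4,interpolation=cv2.INTER_CUBIC))"
```

```text
clock: 22.13
position: [0.4561, -0.0611, 0.2212]
ee_rot: [-0.062, 3.137, 0.001]
force: [-0.0, 0.2, -1.5]
width: 0.909
clock 22.1333 pos [ 0.4561 -0.0611  0.2212] psi 2.3 F [-0.   0.2 -1.5] w 0.909 j [-0.19  0.19  0.24  2.01 -0.06  0.94  1.69]
turn first [0.   0.05 0.06]  then shift [-1.685 -0.027  4.118]
```

View pics/w14.png

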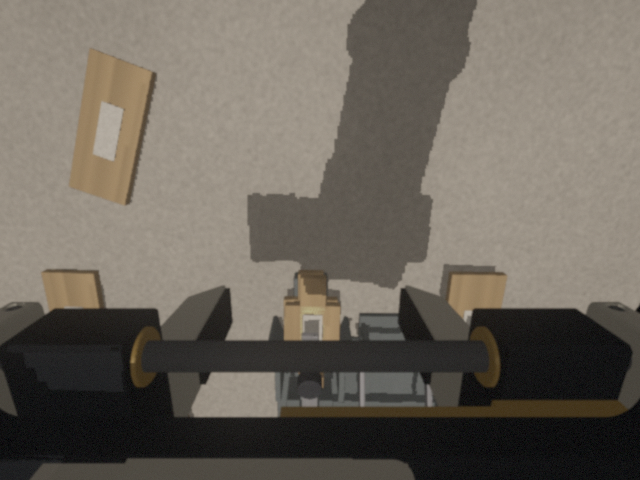

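View pics/s14c.png

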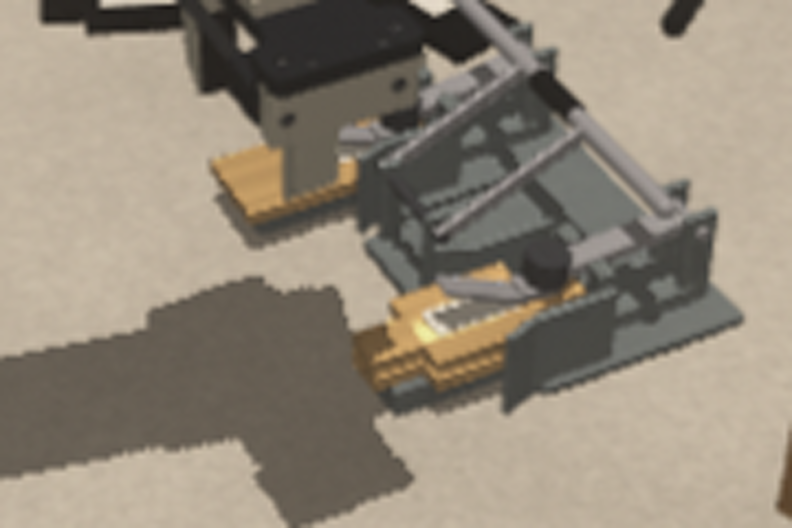

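```bash
python3 -c "
from h import *
a=cv2.imread('pics/w14.png'); 
cv2.imwrite('pics/w14d.png',cv2.resize(a[255:345,250:380],None,fx=6,fy=6,interpolation=cv2.INTER_CUBIC))
cv2.imwrite('pics/w14e.png',cv2.resize(a[40:215,50:180],None,fx=3.4,fy=3.4,interpolation=cv2.INTER_CUBIC))"
```

```text
(no output)
```

View pics/w14d.png

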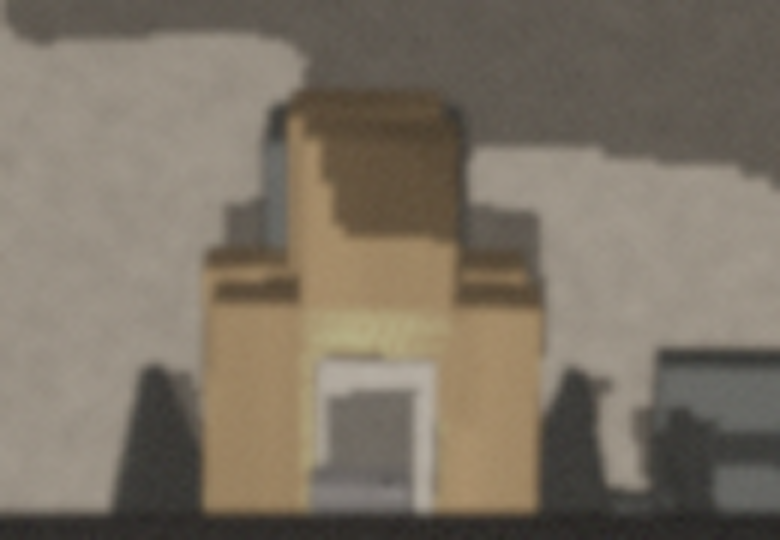

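View pics/w14e.png

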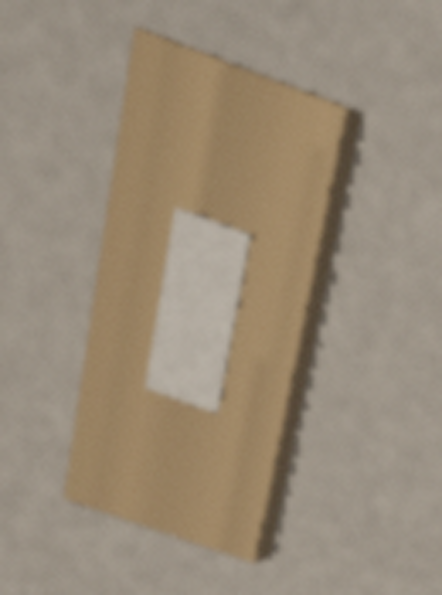

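Run:
```python
from h import *
d=dict(np.load('pics/w14.npz'))
for u,v,z in [(290,98,.03),(442,95,.03),(297,118,.04),(455,120,.04),(205,253,.03),(207,295,.04),(543,300,.04),(538,265,.03)]: print(w(d,250+u/6,255+v/6,z).round(4))
P=np.array([w(d,50+u/3.4,40+v/3.4,.01) for u,v in [(137,28),(347,108),(257,560),(68,497)]])
e=(P[0]+P[1]-P[2]-P[3])/2;print('A',P.mean(0).round(4),np.linalg.norm(e).round(4),np.degrees(np.arctan2(-e[1],-e[0])).round(1))
P=P.mean(0); a=np.arctan2(-e[1],-e[0]); print((P-.047*np.array([np.cos(a),np.sin(a),0])).round(4))
```

```text
[ 0.5086 -0.0743  0.03  ]
[ 0.5071 -0.0491  0.03  ]
[ 0.5079 -0.0727  0.04  ]
[ 0.5072 -0.0473  0.04  ]
[ 0.5376 -0.088   0.03  ]
[ 0.5402 -0.0868  0.04  ]
[ 0.5389 -0.031   0.04  ]
[ 0.5376 -0.0313  0.03  ]
A [ 0.3833 -0.2551  0.01  ] 0.1277 -17.5
[ 0.3385 -0.2409  0.01  ]
```

```bash
python3 plan.py .3385 -.2409 .1 -17.5
```

```text
clock 22.2333 pos [ 0.4551 -0.061   0.2193] psi 2.3 F [-0.1 -0.8 -0.8] w 0.977 j [-0.19  0.19  0.24  2.02 -0.06  0.94  1.69]
turn first [ 0.   -0.    4.31]  then shift [ 1.428 -5.165  2.981]
```

```bash
python3 -m pendant '[[[0,0,0,0,0,0.9,0],[0,0,0,0,0,0.9,0],[0,0,0,0,0,0.9,0],[0,0,0,0,0,0.9,0],[0,0,0,0,0,0.71,0],[0.14,-0.52,0.1,0,0,0,0],[0.14,-0.52,0.1,0,0,0,0],[0.14,-0.52,0.2,0,0,0,0],[0.14,-0.52,0.3,0,0,0,0],[0.14,-0.52,0.3,0,0,0,0],[0.14,-0.52,0.4,0,0,0,0],[0.14,-0.52,0.4,0,0,0,0],[0.15,-0.51,0.4,0,0,0,0],[0.15,-0.51,0.4,0,0,0,0],[0.15,-0.51,0.4,0,0,0,0],[0,0,0,0,0,0,0],[0,0,0,0,0,0,0]]]';python3 plan.py .3385 -.2409 .0245 -17.5;python3 -c "
from h import *
d=snap('wrist','w15')"
```

```text
clock: 23.65
position: [0.3366, -0.2415, 0.0981]
ee_rot: [-0.482, -3.1, -0.001]
force: [0.2, 0.2, 1.2]
width: 0.997
clock 23.65 pos [ 0.3366 -0.2415  0.0981] psi -17.7 F [0.2 0.2 1.2] w 0.997 j [ 0.2   0.33  0.36  2.26 -0.2   0.59  1.98]
turn first [-0.   -0.05 -0.04]  then shift [-0.041  0.029  1.839]
```

View pics/w15.png

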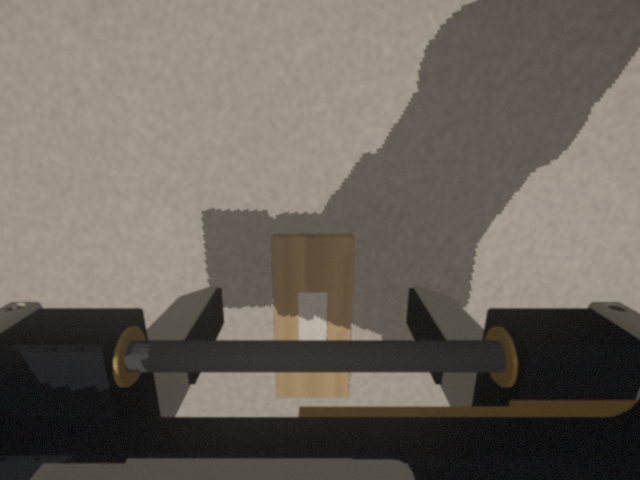

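Run:
```python
from h import *
d=dict(np.load('pics/w15.npz'))
P=[w(d,u,v,.01) for u,v in [(272,236),(353,236),(350,397),(276,397)]]
n=(P[0]+P[1])/2; f=(P[2]+P[3])/2; print(n.round(4),f.round(4),np.degrees(np.arctan2(*(f-n)[1::-1])).round(2)); e=(f-n)/np.linalg.norm(f-n); print((n+.018*e).round(4))
```

```text
[ 0.3204 -0.2367  0.01  ] [ 0.4431 -0.2756  0.01  ] -17.58
[ 0.3376 -0.2422  0.01  ]
```

```bash
python3 -m pendant '[[[-0.03,0.0,0.2,0,-0.05,-0.02,0],[0,0,0.4,0,0,0,0],[0,0,0.4,0,0,0,0],[0,0,0.4,0,0,0,0],[0,0,0.2,0,0,0,0],[0,0,0.15,0,0,0,0],[0,0,0.08,0,0,0,0],[0,0,0,0,0,0,0],[0,0,0,0,0,0,1],[0,0,0,0,0,0,1],[0,0,0,0,0,0,1],[0,0,0,0,0,0,1],[0,0,0,0,0,0,1],[0,0,0,0,0,0,1],[0,0,0,0,0,0,1],[0,0,0,0,0,0,1]]]' 50
python3 plan.py 0.3376 -0.2422 0.0245 -17.5
```

```text
clock: 25.03
position: [0.3399, -0.2417, 0.0265]
ee_rot: [0.475, 3.101, -0.001]
force: [-0.5, 0.6, 4.6]
width: 0.599
clock 25.0333 pos [ 0.3399 -0.2417  0.0265] psi -17.4 F [-0.5  0.6  4.6] w 0.599 j [ 0.29  0.47  0.26  2.3  -0.31  0.39  2.08]
turn first [0.   0.05 0.02]  then shift [ 0.05  -0.029  0.049]
```

```bash
python3 -m pendant '[[[0,0,-0.1,0,0,0,1],[0,0,-0.2,0,0,0,1],[0,0,-0.4,0,0,0,1],[0,0,-0.5,0,0,0,1],[0,0,-0.5,0,0,0,1],[0,0,-0.5,0,0,0,1],[0,0,-0.5,0,0,0,1],[0,0,-0.5,0,0,0,1],[0,0,-0.5,0,0,0,1],[0,0,-0.5,0,0,0,1],[0,0,0,0,0,-0.9,1],[0,0,0,0,0,-0.9,1],[0,0,0,0,0,-0.9,1],[0,0,0,0,0,-0.9,1],[0,0,0,0,0,-0.6,1],[0,0,0,0,0,0,1]]]'
python3 -c "
from h import *
d=snap('wrist','w16');d=snap('side','s16')"
python3 plan.py 0.42 0.105 0.2 2
```

```text
clock: 26.37
position: [0.3387, -0.2413, 0.1948]
ee_rot: [-0.053, 3.137, -0.002]
force: [-0.7, -0.1, -0.8]
width: 0.599
clock 26.4667 pos [ 0.3389 -0.2414  0.1946] psi 1.7 F [ 0.1  0.3 -1.2] w 0.599 j [ 0.16  0.15  0.38  2.15 -0.08  0.85  2.18]
turn first [-0.02  0.05 -0.06]  then shift [-2.329  8.583 -0.134]
```

View pics/w16.png

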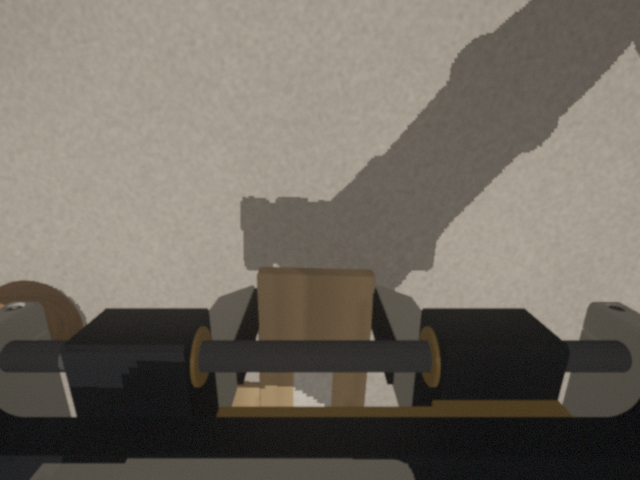

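View pics/s16.png

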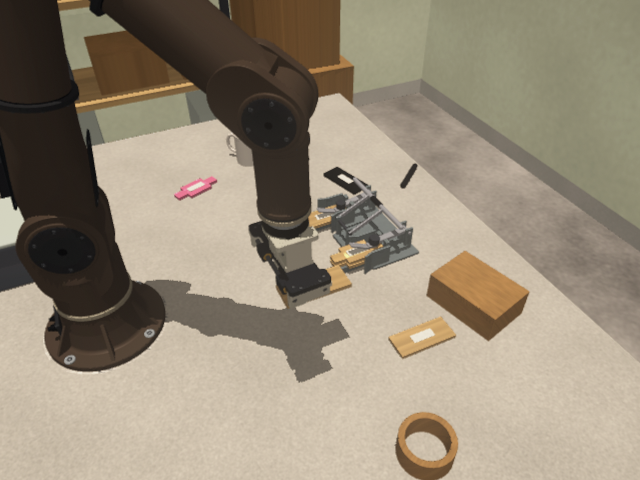

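```bash
python3 -m pendant '[[[-0.11,0.43,0,0,0,0,1],[-0.11,0.43,0,0,0,0,1],[-0.11,0.43,0,0,0,0,1],[-0.11,0.43,0,0,0,0,1],[-0.11,0.43,0,0,0,0,1],[-0.11,0.43,0,0,0,0,1],[-0.11,0.43,0,0,0,0,1],[-0.11,0.43,0,0,0,0,1],[-0.11,0.43,0,0,0,0,1],[-0.11,0.43,0,0,0,0,1],[-0.11,0.43,0,0,0,0,1],[-0.11,0.43,0,0,0,0,1],[-0.11,0.43,0,0,0,0,1],[-0.11,0.43,0,0,0,0,1],[-0.11,0.43,0,0,0,0,1],[-0.11,0.43,0,0,0,0,1],[-0.11,0.43,0,0,0,0,1],[-0.11,0.43,0,0,0,0,1],[-0.11,0.43,0,0,0,0,1],[-0.11,0.42,0,0,0,0,1]]]';python3 -m pendant '[[[0,0,0.5,0,0,0,1],[0,0,0.5,0,0,0,1],[0,0,0.5,0,0,0,1],[0,0,0.5,0,0,0,1],[0,0,0.3,0,0,0,1],[0,0,0,0,0,0,1],[0,0,0,0,0,0,1]]]'; python3 plan.py 0.418 0.1044 0.058 2
```

```text
clock: 28.13
position: [0.4161, 0.1056, 0.1943]
ee_rot: [-0.047, 3.138, -0.002]
force: [1.2, -1.1, -1.5]
width: 0.595
clock: 28.72
position: [0.4161, 0.1045, 0.1021]
ee_rot: [-0.048, 3.139, -0.003]
force: [0.3, -0.1, -0.9]
width: 0.6
clock 28.7167 pos [0.4161 0.1045 0.1021] psi 1.8 F [ 0.3 -0.1 -0.9] w 0.6 j [-0.41  0.33  0.05  2.2  -0.02  0.61  1.25]
turn first [-0.03  0.03 -0.05]  then shift [-0.047 -0.003  1.102]
```

```bash
python3 -m pendant '[[[0,0,0.3,0,0,-0.05,1],[0,0,0.3,0,0,0,1],[0,0,0.3,0,0,0,1],[0,0,0.2,0,0,0,1],[0,0,0,0,0,0,1],[0,0,0,0,0,0,1]]]'; python3 plan.py 0.528 0.108 0.058 2; python3 -c "
from h import *
d=snap('side','s17')
a=d['img'][170:290,250:430][:,:,::-1]; cv2.imwrite('pics/s17c.png',cv2.resize(a,None,fx=4.4,fy=4.4,interpolation=cv2.INTER_CUBIC))
d=snap('wrist','w17')
d=snap('scene','c17')
a=d['img'][200:340,240:420][:,:,::-1]; cv2.imwrite('pics/c17c.png',cv2.resize(a,None,fx=4.2,fy=4.2,interpolation=cv2.INTER_CUBIC))"
```

```text
clock: 29.22
position: [0.4169, 0.1047, 0.0587]
ee_rot: [-0.056, 3.137, -0.002]
force: [-0.1, -0.1, -0.5]
width: 0.595
clock 29.2167 pos [0.4169 0.1047 0.0587] psi 2.0 F [-0.1 -0.1 -0.5] w 0.595 j [-0.4   0.41  0.04  2.24 -0.03  0.49  1.26]
turn first [-0.02  0.05  0.01]  then shift [-2.779 -0.015  0.017]
```

View pics/s17c.png

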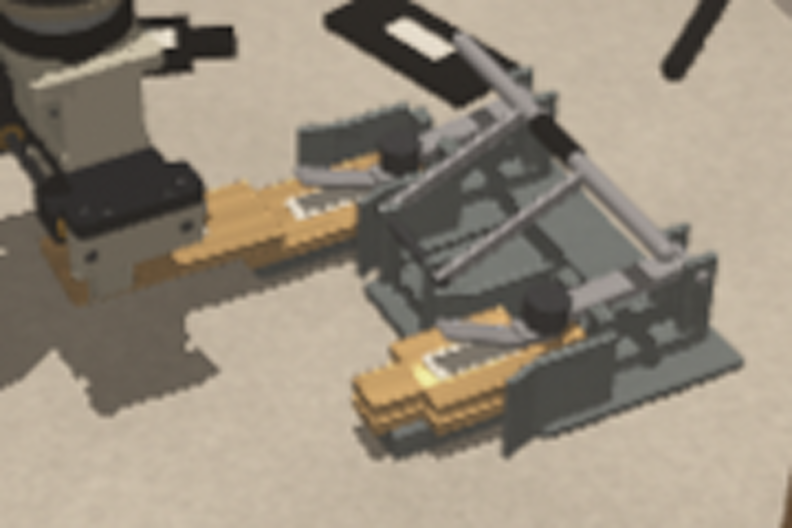

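View pics/c17c.png

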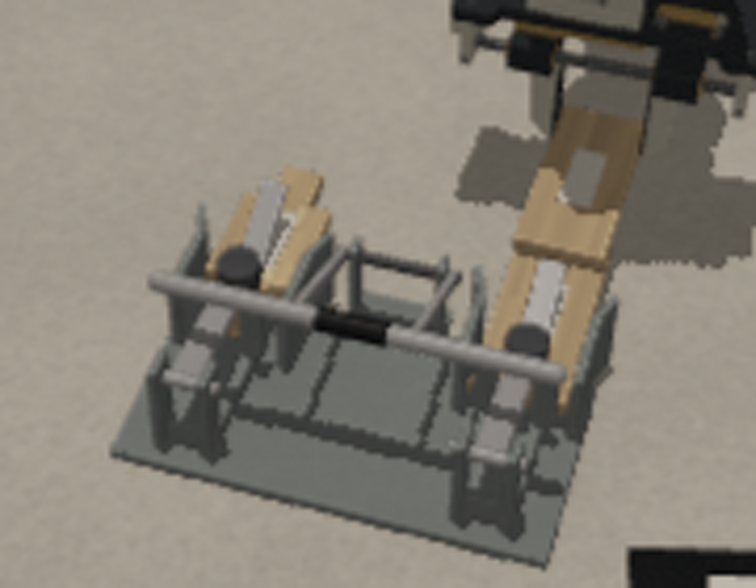

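Well aligned and the front is just before the lip. Insert.

```bash
python3 -m pendant '[[[-0.2,0,0,0,0,0,1],[-0.2,0,0,0,0,0,1],[-0.2,0,0,0,0,0,1],[-0.2,0,0,0,0,0,1],[-0.2,0,0,0,0,0,1],[-0.2,0,0,0,0,0,1],[-0.2,0,0,0,0,0,1],[-0.2,0,0,0,0,0,1],[0,0,0,0,0,0,1]]]'; python3 plan.py 0.528 0.108 0.058 2
```

```text
clock: 30.12
position: [0.4821, 0.1069, 0.0583]
ee_rot: [-0.056, 3.137, -0.002]
force: [0.5, -0.3, -2.0]
width: 0.599
clock 30.1167 pos [0.4821 0.1069 0.0583] psi 2.0 F [ 0.5 -0.3 -2. ] w 0.599 j [-0.36  0.48  0.04  2.09 -0.03  0.57  1.31]
turn first [-0.02  0.05  0.01]  then shift [-1.149 -0.013  0.007]
```

```bash
python3 -m pendant '[[[-0.2,0,0,0,0,0,1],[-0.2,0,0,0,0,0,1],[-0.2,0,0,0,0,0,1],[-0.2,0,0,0,0,0,1],[-0.15,0,0,0,0,0,1],[-0.1,0,0,0,0,0,1],[0,0,0,0,0,0,1],[0,0,0,0,0,0,1]]]'; python3 plan.py 0.528 0.108 0.058 2
```

```text
clock: 30.78
position: [0.5234, 0.1085, 0.0587]
ee_rot: [-0.056, 3.136, -0.002]
force: [0.5, 0.4, -1.5]
width: 0.6
clock 30.7833 pos [0.5234 0.1085 0.0587] psi 2.0 F [ 0.5  0.4 -1.5] w 0.6 j [-0.34  0.53  0.05  1.99 -0.04  0.62  1.33]
turn first [-0.01  0.06  0.01]  then shift [-0.115 -0.017  0.018]
```

```bash
python3 -m pendant '[[[-0.08,0,0,0,0,0,1],[-0.06,0,0,0,0,0,1],[0,0,0,0,0,0,1]]]';python3 -m pendant '[[[-0.06,0,0,0,0,0,1],[0,0,0,0,0,0,1],[0,0,0,0,0,0,1]]]';python3 -c "
from h import *
d=snap('wrist','w18')"
```

```text
clock: 31.03
position: [0.5248, 0.1083, 0.0576]
ee_rot: [0.058, -3.138, 0.004]
force: [-8.6, -0.6, -1.9]
width: 0.598
clock: 31.28
position: [0.525, 0.1082, 0.057]
ee_rot: [0.058, -3.134, 0.005]
force: [-13.9, -0.8, 0.1]
width: 0.602
```

View pics/w18.png

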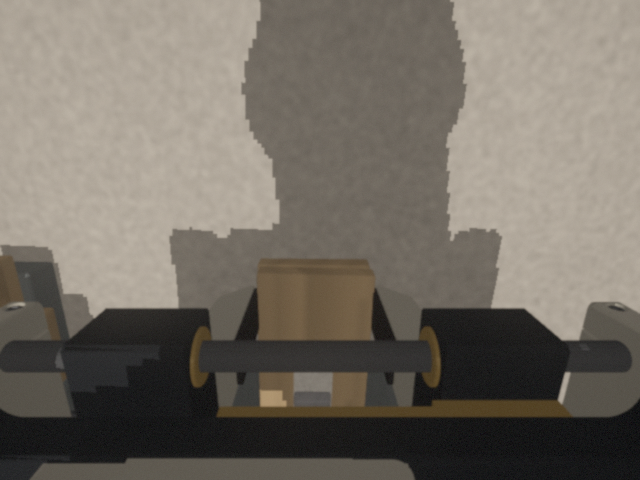

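```bash
python3 -m pendant '[[[0.05,0,0.02,0,0,0,1],[0,0,0,0,0,0,0.25],[0,0,0,0,0,0,0.25],[0,0,0,0,0,0,0.25],[0,0,0,0,0,0,0.25],[0,0,0,0,0,0,0.25],[0,0,-0.15,0,0,0,0.25],[0,0,-0.4,0,0,0,0.25],[0.2,0,-0.5,0,0,0,0.25],[0.4,0,-0.6,0,0,0,0],[0.4,0,-0.6,0,0,0,0],[0.4,0,-0.6,0,0,0,0],[0.4,0,-0.6,0,0,0,0],[0,0,-0.6,0,0,0,0],[0,0,0,0,0,0,0],[0,0,0,0,0,0,0]]]';python3 -c "
from h import *
d=snap('wrist','w19');
d=snap('side','s19')
a=d['img'][170:290,250:430][:,:,::-1]; cv2.imwrite('pics/s19c.png',cv2.resize(a,None,fx=4.4,fy=4.4,interpolation=cv2.INTER_CUBIC))"
```

```text
clock: 32.67
position: [0.4569, 0.1066, 0.2213]
ee_rot: [-0.056, 3.133, 0.0]
force: [-0.9, 0.4, -0.7]
width: 0.997
```

View pics/w19.png

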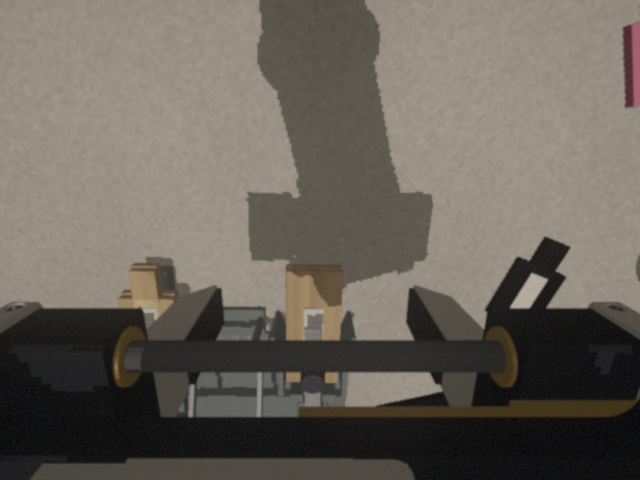

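View pics/s19.png

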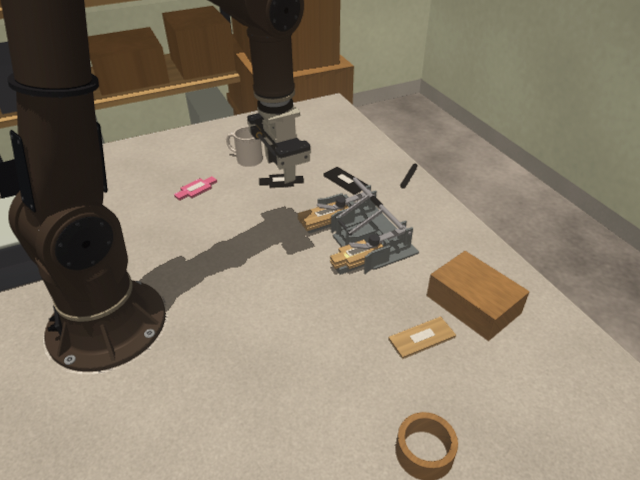

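```bash
python3 plan.py .5 -.326 .2 0; python3 -c "
from h import *
C=dict(np.load('pics/scene0.npz'));S=dict(np.load('pics/side0.npz'))
print([w(C,u,v,.07).round(3) for u,v in [(156,258),(228,258),(222,288),(144,285)]],[w(S,u,v,.07).round(3) for u,v in [(432,280),(461,254),(526,290)]])"
```

```text
clock 32.7667 pos [0.4559 0.1062 0.2193] psi 2.0 F [ 0.3  0.2 -0.7] w 0.999 j [-0.39  0.21  0.06  1.99 -0.01  0.94  1.28]
turn first [-0.02  0.05  0.45]  then shift [ -1.102 -10.804   0.482]
[array([ 0.725, -0.377,  0.07 ]), array([ 0.668, -0.215,  0.07 ]), array([ 0.757, -0.183,  0.07 ]), array([ 0.807, -0.352,  0.07 ])] [array([ 0.66 , -0.242,  0.07 ]), array([ 0.765, -0.201,  0.07 ]), array([ 0.821, -0.351,  0.07 ])]
```

```bash
python3 -m pendant '[[[0,0,0,0,0,0.45,0],[-0.06,-0.6,0,0,0,0,0],[-0.06,-0.6,0,0,0,0,0],[-0.06,-0.6,0,0,0,0,0],[-0.06,-0.6,0,0,0,0,0],[-0.06,-0.6,0,0,0,0,0],[-0.06,-0.6,0,0,0,0,0],[-0.06,-0.6,0,0,0,0,0],[-0.06,-0.6,0,0,0,0,0],[-0.06,-0.6,0,0,0,0,0],[-0.06,-0.6,0,0,0,0,0],[-0.06,-0.6,0,0,0,0,0],[-0.06,-0.6,0,0,0,0,0],[-0.06,-0.6,0,0,0,0,0],[-0.06,-0.6,0,0,0,0,0],[-0.06,-0.6,0.1,0,0,0,0],[-0.06,-0.6,0.1,0,0,0,0],[-0.06,-0.6,0.1,0,0,0,0],[-0.06,-0.6,0.1,0,0,0,0],[0,0,0,0,0,0,0]]]';python3 plan.py .5 -.326 .2 0;python3 -c "
from h import *
d=snap('wrist','w20')"
```

```text
clock: 34.43
position: [0.4974, -0.3309, 0.2019]
ee_rot: [0.009, 3.141, -0.005]
force: [-0.2, -0.1, 0.6]
width: 0.997
clock 34.4333 pos [ 0.4974 -0.3309  0.2019] psi -0.3 F [-0.2 -0.1  0.6] w 0.997 j [ 0.3   0.43  0.28  1.72 -0.14  1.    2.19]
turn first [-0.04  0.   -0.07]  then shift [-0.064  0.123  0.048]
```

View pics/w20.png

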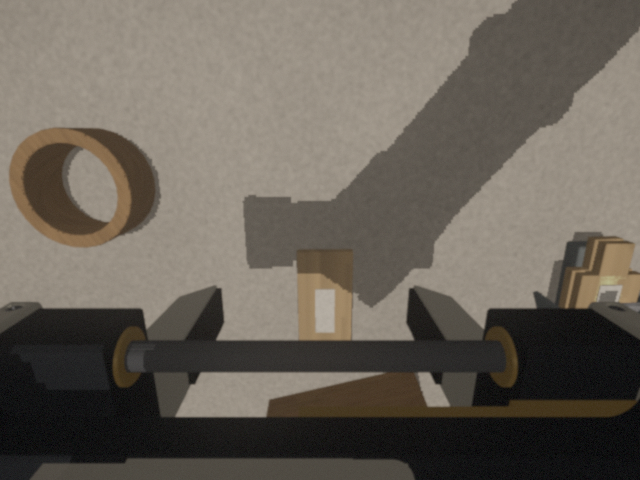

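```bash
python3 - <<'E'
from h import *
d=dict(np.load('pics/w20.npz'))
P=[w(d,u,v,.01) for u,v in [(297,251),(353,250),(351.5,339),(299,339)]]
n=(P[0]+P[1])/2; f=(P[2]+P[3])/2; a=np.arctan2(*(f-n)[1::-1]); e=(f-n)/np.linalg.norm(f-n); print(n.round(4),np.degrees(a).round(2),(n+.018*e).round(4),np.linalg.norm(P[1]-P[0]))
E
python3 plan.py .543 -.326 .1 0
```

```text
[ 0.5269 -0.3207  0.01  ] 0.4 [ 0.5449 -0.3206  0.01  ] 0.054742110403962894
clock 34.4833 pos [ 0.4978 -0.3284  0.2021] psi -0.2 F [-0.6  0.5 -0.4] w 0.999 j [ 0.3   0.43  0.28  1.72 -0.14  1.    2.19]
turn first [-0.02  0.   -0.05]  then shift [-1.131  0.06   2.552]
```

```bash
python3 -m pendant '[[[-0.2,0.02,0.4,0,0,0,0],[-0.2,0.02,0.4,0,0,0,0],[-0.2,0.02,0.4,0,0,0,0],[-0.2,0.02,0.4,0,0,0,0],[-0.2,0.02,0.4,0,0,0,0],[-0.15,0.03,0.5,0,0,0,0],[0,0,0,0,0,-0.05,0],[0,0,0,0,0,0,0]]]';python3 plan.py .543 -.323 .0245 0.3;python3 -c "
from h import *
d=snap('wrist','w21')"
```

```text
clock: 35.15
position: [0.5448, -0.3192, 0.1029]
ee_rot: [-0.009, 3.141, 0.001]
force: [-0.6, 0.7, -0.3]
width: 0.998
clock 35.15 pos [ 0.5448 -0.3192  0.1029] psi 0.3 F [-0.6  0.7 -0.3] w 0.998 j [ 0.29  0.6   0.24  1.72 -0.18  0.84  2.18]
turn first [0.01 0.01 0.  ]  then shift [ 0.045 -0.095  1.96 ]
```

View pics/w21.png

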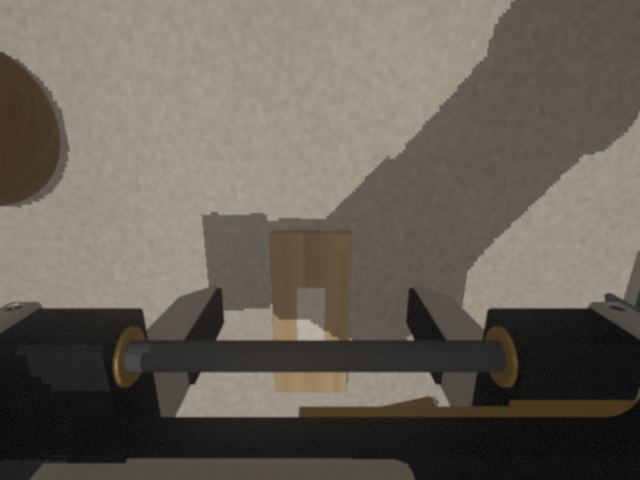

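```bash
python3 - <<'E'
from h import *
d=dict(np.load('pics/w21.npz'))
P=[w(d,u,v,.01) for u,v in [(271,233),(351,232),(348.5,391),(275.5,391)]]
n=(P[0]+P[1])/2; f=(P[2]+P[3])/2; a=np.arctan2(*(f-n)[1::-1]); e=(f-n)/np.linalg.norm(f-n); print(n.round(4),np.degrees(a).round(2),(n+.018*e).round(4))
E
python3 plan.py .546 -.3215 .0245 0.4
```

```text
[ 0.5276 -0.3207  0.01  ] 0.52 [ 0.5456 -0.3206  0.01  ]
clock 35.2 pos [ 0.5451 -0.3201  0.1042] psi 0.3 F [ 0.2 -0.5  0.7] w 0.998 j [ 0.29  0.59  0.24  1.72 -0.18  0.84  2.18]
turn first [-0.01  0.03 -0.03]  then shift [-0.022 -0.035  1.992]
```

```bash
python3 -m pendant '[[[-0.02,-0.02,0.2,0,0,-0.03,0],[0,0,0.4,0,0,0,0],[0,0,0.4,0,0,0,0],[0,0,0.4,0,0,0,0],[0,0,0.3,0,0,0,0],[0,0,0.2,0,0,0,0],[0,0,0.09,0,0,0,0],[0,0,0,0,0,0,0],[0,0,0,0,0,0,1],[0,0,0,0,0,0,1],[0,0,0,0,0,0,1],[0,0,0,0,0,0,1],[0,0,0,0,0,0,1],[0,0,0,0,0,0,1],[0,0,0,0,0,0,1],[0,0,0,0,0,0,1]]]' 50
python3 plan.py 0.5456 -0.321 0.0245 0.4
```

```text
clock: 36.53
position: [0.5468, -0.3216, 0.025]
ee_rot: [-0.01, 3.137, -0.002]
force: [-0.2, 0.6, 2.4]
width: 0.6
clock 36.5333 pos [ 0.5468 -0.3216  0.025 ] psi 0.4 F [-0.2  0.6  2.4] w 0.6 j [ 0.31  0.7   0.21  1.76 -0.21  0.69  2.21]
turn first [-0.02  0.05 -0.01]  then shift [0.031 0.015 0.013]
```

```bash
python3 -m pendant '[[[0,0,-0.1,0,0,0,1],[0,0,-0.2,0,0,0,1],[0,0,-0.4,0,0,0,1],[0,0,-0.5,0,0,0,1],[0,0,-0.5,0,0,0,1],[0,0,-0.5,0,0,0,1],[0,0,-0.5,0,0,0,1],[0,0,-0.5,0,0,0,1],[0,0,-0.5,0,0,0,1],[0,0,-0.5,0,0,0,1],[0.2,0,0,0,0,-0.35,1],[0,0,0,0,0,0,1]]]'
python3 -c "
from h import *
d=snap('wrist','w22');d=snap('side','s22')"
python3 plan.py 0.416 0.1043 0.195 2
```

```text
clock: 37.53
position: [0.5375, -0.3222, 0.1948]
ee_rot: [-0.054, 3.135, -0.004]
force: [-1.7, -0.1, -0.8]
width: 0.6
clock 37.6333 pos [ 0.5377 -0.3213  0.1929] psi 1.9 F [-0.2  0.2 -0.9] w 0.601 j [ 0.28  0.49  0.26  1.66 -0.14  1.01  2.19]
turn first [-0.01  0.05 -0.02]  then shift [ 2.669 10.74  -0.051]
```

View pics/w22.png

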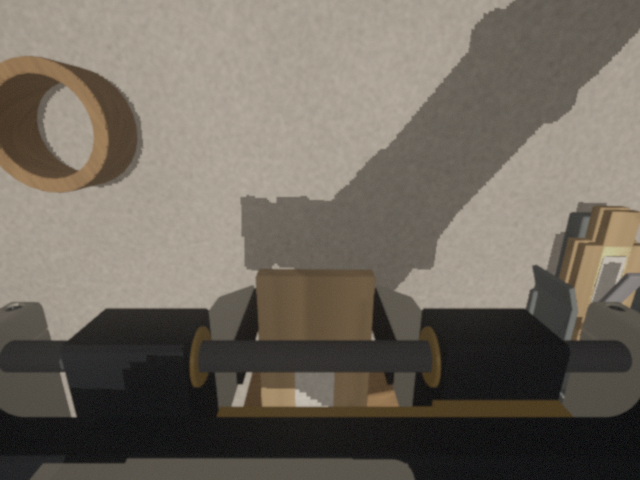

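View pics/s22.png

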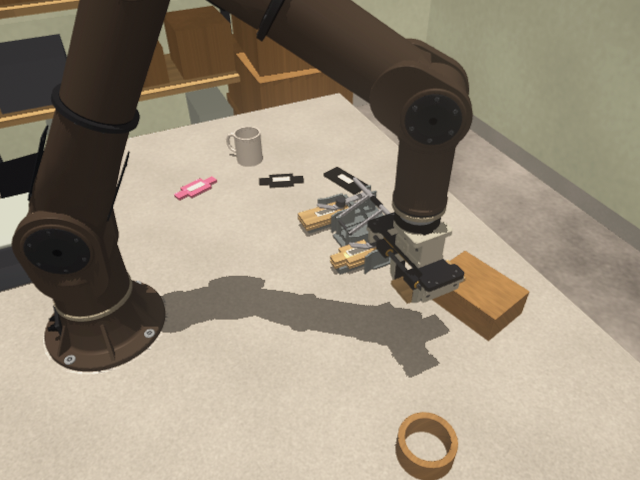

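```bash
python3 -m pendant '[[[0.15,0.53,0,0,0,0,1],[0.15,0.53,0,0,0,0,1],[0.15,0.53,0,0,0,0,1],[0.15,0.54,0,0,0,0,1],[0.15,0.54,0,0,0,0,1],[0.15,0.54,0,0,0,0,1],[0.15,0.54,0,0,0,0,1],[0.15,0.54,0,0,0,0,1],[0.14,0.54,0,0,0,0,1],[0.14,0.54,0,0,0,0,1],[0.14,0.54,0,0,0,0,1],[0.14,0.54,0,0,0,0,1],[0.14,0.54,0,0,0,0,1],[0.14,0.54,0,0,0,0,1],[0.14,0.54,0,0,0,0,1],[0.14,0.54,0,0,0,0,1],[0.14,0.54,0,0,0,0,1],[0.14,0.54,0,0,0,0,1],[0.14,0.54,0,0,0,0,1],[0.1,0.5,0,0,0,0,1]]]';python3 -m pendant '[[[0,0,0.5,0,0,0,1],[0,0,0.5,0,0,0,1],[0,0,0.5,0,0,0,1],[0,0,0.5,0,0,0,1],[0,0,0.3,0,0,0,1],[0,0,0,0,0,0,1],[0,0,0,0,0,0,1]]]'; python3 plan.py 0.416 0.1043 0.067 2
```

```text
clock: 39.3
position: [0.4088, 0.1049, 0.1913]
ee_rot: [-0.053, 3.139, -0.002]
force: [-0.7, -0.4, -1.9]
width: 0.599
clock: 39.88
position: [0.4096, 0.1034, 0.0992]
ee_rot: [-0.053, 3.14, -0.003]
force: [0.0, 0.1, -0.1]
width: 0.602
clock 39.8833 pos [0.4096 0.1034 0.0992] psi 1.9 F [ 0.   0.1 -0.1] w 0.602 j [-0.42  0.32  0.06  2.22 -0.03  0.6   1.26]
turn first [-0.03  0.02 -0.01]  then shift [-0.161  0.016  0.806]
```

```bash
python3 -m pendant '[[[0,0,0.3,0,0,0,1],[-0.1,0.01,0.3,0,0,0,1],[0,0,0.2,0,0,0,1],[0,0,0,0,0,0,1],[0,0,0,0,0,0,1]]]'; python3 plan.py 0.528 0.108 0.067 2; python3 -c "
from h import *
d=snap('side','s23')
a=d['img'][170:290,250:430][:,:,::-1]; cv2.imwrite('pics/s23c.png',cv2.resize(a,None,fx=4.4,fy=4.4,interpolation=cv2.INTER_CUBIC))
d=snap('scene','c23')
a=d['img'][200:340,240:420][:,:,::-1]; cv2.imwrite('pics/c23c.png',cv2.resize(a,None,fx=4.2,fy=4.2,interpolation=cv2.INTER_CUBIC))"
```

```text
clock: 40.3
position: [0.4142, 0.1041, 0.0681]
ee_rot: [-0.054, 3.138, -0.002]
force: [-0.0, -0.4, -0.5]
width: 0.6
clock 40.3 pos [0.4142 0.1041 0.0681] psi 2.0 F [-0.  -0.4 -0.5] w 0.6 j [-0.42  0.39  0.05  2.24 -0.04  0.51  1.27]
turn first [-0.02  0.04 -0.01]  then shift [-2.847e+00 -1.000e-03  2.700e-02]
```

View pics/s23c.png

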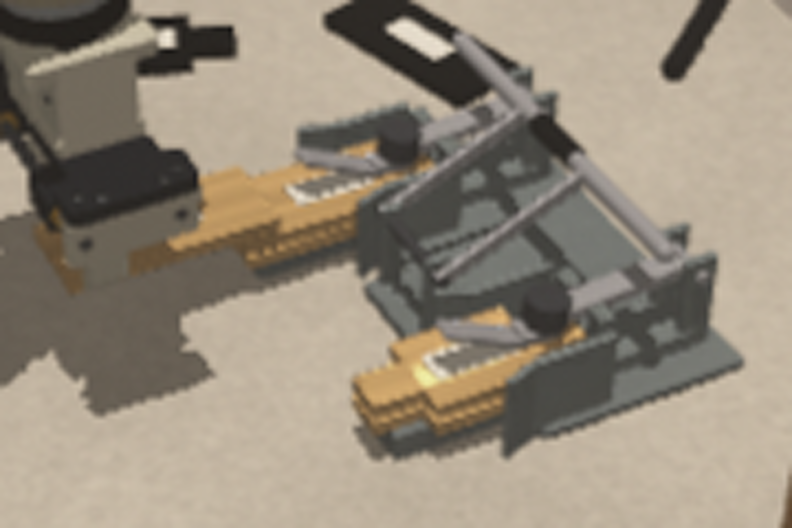

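View pics/c23c.png

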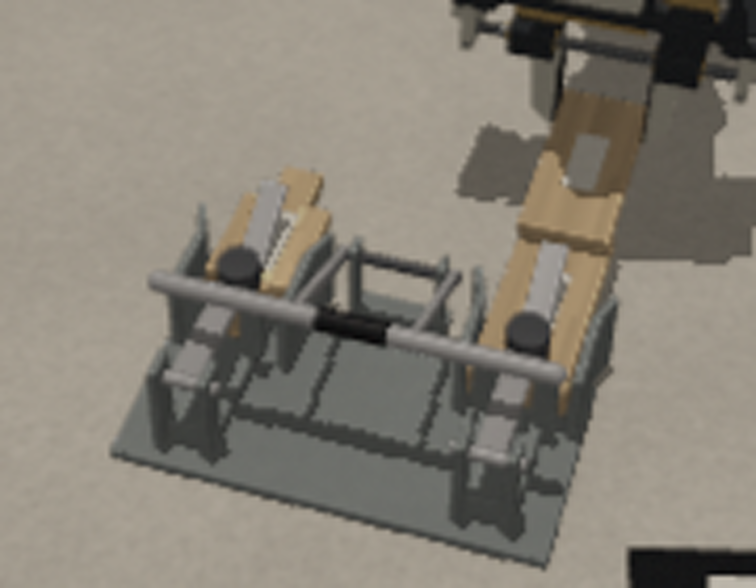

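```bash
python3 -m pendant '[[[-0.2,0,0,0,0,0,1],[-0.2,0,0,0,0,0,1],[-0.2,0,0,0,0,0,1],[-0.2,0,0,0,0,0,1],[-0.2,0,0,0,0,0,1],[-0.2,0,0,0,0,0,1],[-0.2,0,0,0,0,0,1],[-0.2,0,0,0,0,0,1],[0,0,0,0,0,0,1]]]'; python3 plan.py 0.528 0.108 0.067 2
```

```text
clock: 41.15
position: [0.4796, 0.1062, 0.0678]
ee_rot: [-0.053, 3.137, -0.002]
force: [0.3, -0.6, -2.1]
width: 0.6
clock 41.15 pos [0.4796 0.1062 0.0678] psi 1.9 F [ 0.3 -0.6 -2.1] w 0.6 j [-0.37  0.46  0.06  2.09 -0.04  0.59  1.32]
turn first [-0.02  0.05 -0.01]  then shift [-1.212  0.004  0.02 ]
```

```bash
python3 -m pendant '[[[-0.2,0,0,0,0,0,1],[-0.2,0,0,0,0,0,1],[-0.2,0,0,0,0,0,1],[-0.2,0,0,0,0,0,1],[-0.15,0,0,0,0,0,1],[-0.1,0,0,0,0,0,1],[0,0,0,0,0,0,1],[0,0,0,0,0,0,1]]]'; python3 plan.py 0.528 0.108 0.067 2
```

```text
clock: 41.82
position: [0.5209, 0.1077, 0.0683]
ee_rot: [-0.053, 3.136, -0.002]
force: [1.1, -0.4, -2.1]
width: 0.602
clock 41.8167 pos [0.5209 0.1077 0.0683] psi 2.0 F [ 1.1 -0.4 -2.1] w 0.602 j [-0.35  0.51  0.06  1.99 -0.04  0.64  1.34]
turn first [-0.01  0.06 -0.01]  then shift [-0.178  0.001  0.032]
```

```bash
python3 -m pendant '[[[-0.08,0,0,0,0,0,1],[-0.06,0,0,0,0,0,1],[0,0,0,0,0,0,1]]]';python3 -m pendant '[[[-0.06,0,0,0,0,0,1],[0,0,0,0,0,0,1],[0,0,0,0,0,0,1]]]';python3 -m pendant '[[[-0.04,0,0,0,0,0,1],[0,0,0,0,0,0,1],[0,0,0,0,0,0,1]]]';python3 -c "
from h import *
d=snap('wrist','w24')"
```

```text
clock: 42.07
position: [0.525, 0.1078, 0.0679]
ee_rot: [-0.054, 3.139, -0.002]
force: [-3.9, -0.4, -1.9]
width: 0.599
clock: 42.32
position: [0.5251, 0.1077, 0.0673]
ee_rot: [0.055, -3.139, 0.003]
force: [-8.7, -0.8, -2.0]
width: 0.602
clock: 42.57
position: [0.5252, 0.1077, 0.0669]
ee_rot: [0.055, -3.136, 0.004]
force: [-12.4, 0.0, -1.0]
width: 0.6
```

View pics/w24.png

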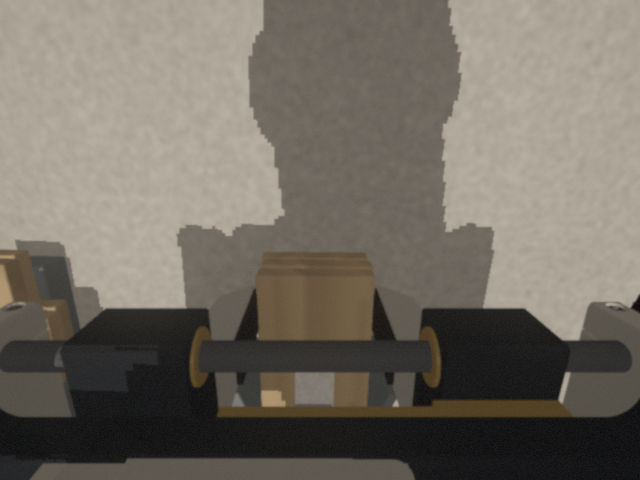

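```bash
python3 -m pendant '[[[0.05,0,0.03,0,0,0,1],[0,0,0,0,0,0,0.25],[0,0,0,0,0,0,0.25],[0,0,0,0,0,0,0.25],[0,0,0,0,0,0,0.25],[0,0,0,0,0,0,0.25],[0,0,-0.15,0,0,0,0.25],[0,0,-0.4,0,0,0,0.25],[0.2,0,-0.5,0,0,0,0.25],[0.4,0,-0.6,0,0,0,0],[0.4,0,-0.6,0,0,0,0],[0.4,0,-0.6,0,0,0,0],[0.4,0,-0.6,0,0,0,0],[0,0,-0.6,0,0,0,0],[0,0,0,0,0,0,0],[0,0,0,0,0,0,0]]]';python3 -c "
from h import *
d=snap('wrist','w25');
d=snap('scene','c25')
d=snap('side','s25')
a=d['img'][170:290,250:430][:,:,::-1]; cv2.imwrite('pics/s25c.png',cv2.resize(a,None,fx=4.4,fy=4.4,interpolation=cv2.INTER_CUBIC))"
```

```text
clock: 43.95
position: [0.4561, 0.1059, 0.2305]
ee_rot: [-0.054, 3.133, 0.0]
force: [-0.7, 1.2, -0.2]
width: 1.0
```

View pics/w25.png

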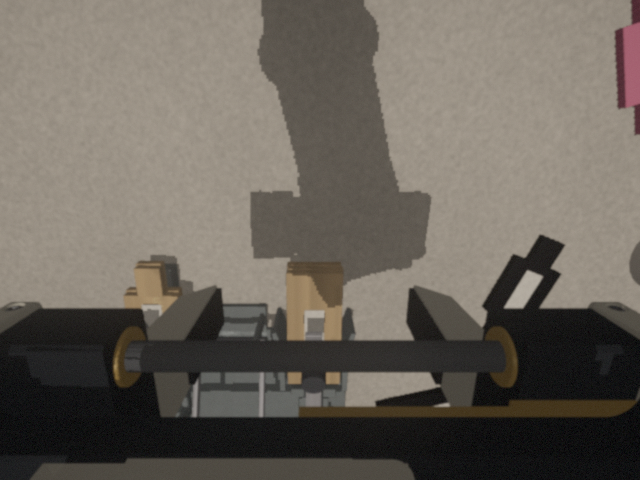

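View pics/c25.png

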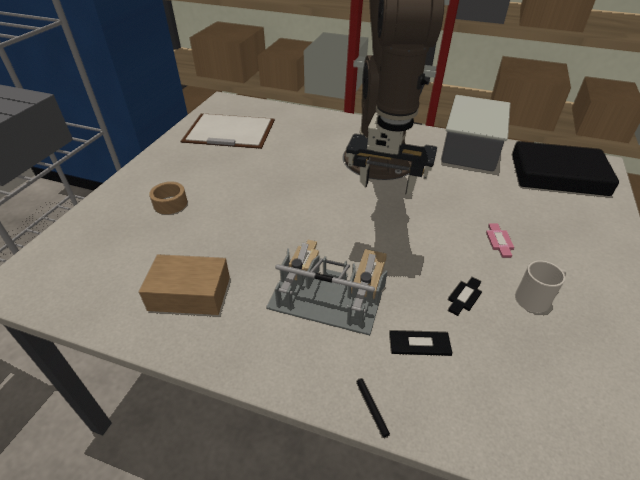

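View pics/s25c.png

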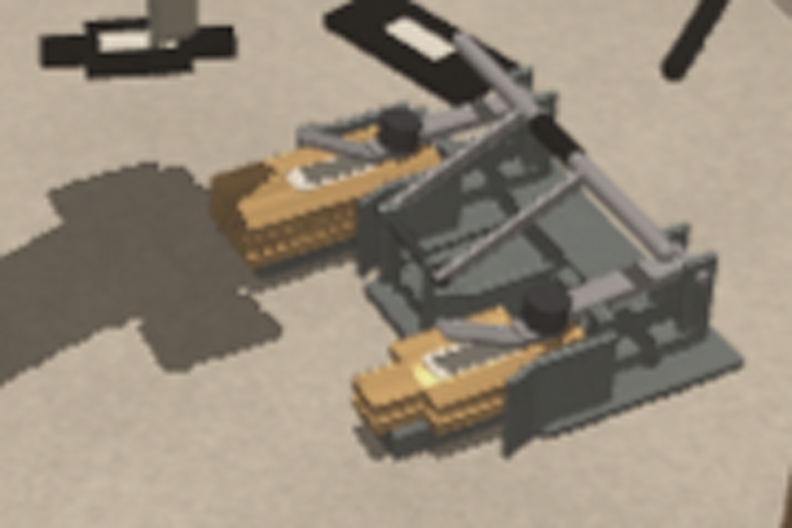

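```bash
python3 -m pendant '[[[0,0,0,0,0,1,0],[0,0,0,0,0,1,0],[0,0,0,0,0,1,0],[0,0,0,0,0,1,0],[0,0,0,0,0,1,0],[0,0,0,0,0,1,0],[0,0,0,0,0,1,0],[0,0,0,0,0,1,0],[0,0,0,0,0,1,0],[0,0,0,0,0,1,0],[0,0,0,0,0,1,0.4],[0,0,0,0,0,1,0.4],[0,0,0,0,0,1,0.4],[0,0,0,0,0,1,0.4],[0,0,0,0,0,1,0.4],[0,0,0,0,0,1,0.4],[0,0,0,0,0,1,0.4],[0,0,0,0,0,1,0.4],[0,0,0,0,0,1,0.4],[0,0,0,0,0,0.65,0.4]]]';python3 plan.py .6755 .0295 .2 -88
```

```text
clock: 45.77
position: [0.4549, 0.1054, 0.2276]
ee_rot: [2.187, 2.251, -0.001]
force: [0.1, -0.8, 0.1]
width: 0.598
clock 45.7667 pos [0.4549 0.1054 0.2276] psi -88.4 F [ 0.1 -0.8  0.1] w 0.598 j [-0.6   0.2   0.3   1.99 -0.07  0.96 -0.24]
turn first [ 0.02  0.03 -0.08]  then shift [-2.089  5.447  0.689]
```

```bash
python3 -m pendant '[[[-0.21,0.54,0,0,0,-0.08,0.4],[-0.21,0.54,0,0,0,0,0.4],[-0.21,0.54,0,0,0,0,0.4],[-0.21,0.54,0,0,0,0,0.4],[-0.21,0.54,0,0,0,0,0.4],[-0.21,0.55,0,0,0,0,0.4],[-0.21,0.55,0,0,0,0,0.4],[-0.21,0.55,0.2,0,0,0,0.4],[-0.21,0.55,0.2,0,0,0,0.4],[-0.21,0.55,0.3,0,0,0,0.4],[0,0,0,0,0,0,0.4],[0,0,0,0,0,0,0.4]]]';python3 plan.py .6755 .0295 .098 -88;python3 -c "
from h import *
d=snap('wrist','w26')"
```

```text
clock: 46.77
position: [0.6761, 0.0292, 0.1988]
ee_rot: [2.178, 2.262, -0.003]
force: [-0.5, -0.2, 1.1]
width: 0.597
clock 46.7667 pos [0.6761 0.0292 0.1988] psi -87.8 F [-0.5 -0.2  1.1] w 0.597 j [-0.33  0.57  0.33  1.51 -0.2   1.09  0.08]
turn first [-0.    0.03  0.04]  then shift [ 0.008 -0.014  2.521]
```

View pics/w26.png

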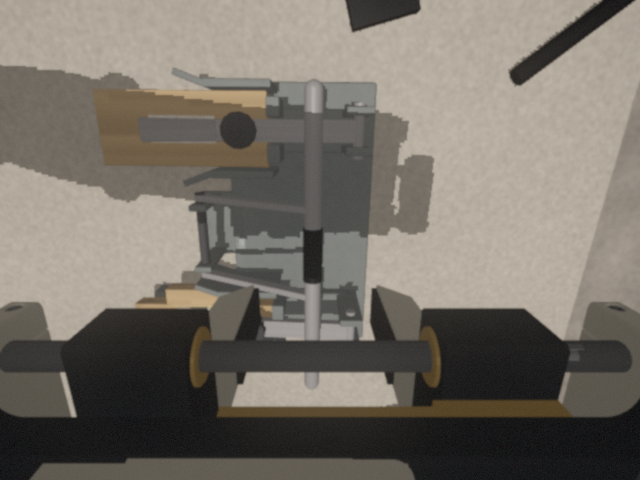

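```bash
python3 -m pendant '[[[0,0,0.4,0,0,0,0.4],[0,0,0.4,0,0,0,0.4],[0,0,0.4,0,0,0,0.4],[0,0,0.4,0,0,0,0.4],[0,0,0.4,0,0,0,0.4],[0,0,0.3,0,0,0,0.4],[0,0,0.2,0,0,0,0.4],[0,0,0,0,0,0,0.4],[0,0,0,0,0,0,1],[0,0,0,0,0,0,1],[0,0,0,0,0,0,1],[0,0,0,0,0,0,1],[0,0,0,0,0,0,1],[0,0,0,0,0,0,1],[0,0,0,0,0,0,1],[0,0,0,0,0,0,1],[0,0,0,0,0,0,1],[0,0,0,0,0,0,1]]]' 20;python3 -c "
import numpy as np
b=np.linspace(2.70,-.139,23); r=.101/.04
for i in range(22): print('[0,%.2f,%.2f]'%(r*(np.cos(b[i])-np.cos(b[i+1])),-r*(np.sin(b[i+1])-np.sin(b[i]))),end=' ')
"
```

```text
clock: 48.32
position: [0.6746, 0.03, 0.1013]
ee_rot: [2.177, 2.264, -0.002]
force: [-8.1, -0.7, 5.0]
width: 0.123
[0,-0.16,-0.28] [0,-0.19,-0.26] [0,-0.23,-0.24] [0,-0.25,-0.20] [0,-0.28,-0.17] [0,-0.30,-0.13] [0,-0.31,-0.09] [0,-0.32,-0.05] [0,-0.33,-0.01] [0,-0.32,0.03] [0,-0.32,0.07] [0,-0.31,0.11] [0,-0.29,0.15] [0,-0.27,0.19] [0,-0.24,0.22] [0,-0.21,0.25] [0,-0.18,0.27] [0,-0.14,0.29] [0,-0.10,0.31] [0,-0.06,0.32] [0,-0.02,0.33] [0,0.02,0.32]
```

```bash
python3 -m pendant '[[[0,-0.16,-0.28,0,0,0,1],[0,-0.19,-0.26,0,0,0,1],[0,-0.23,-0.24,0,0,0,1],[0,-0.25,-0.2,0,0,0,1],[0,-0.28,-0.17,0,0,0,1],[0,0,0,0,0,0,1]]]'; python3 plan.py .6755 .0295 .098 -88
```

```text
clock: 48.82
position: [0.632, 0.0287, 0.1507]
ee_rot: [2.173, 2.261, 0.009]
force: [2.4, 1.4, 5.8]
width: 0.125
clock 48.8167 pos [0.632  0.0287 0.1507] psi -87.7 F [2.4 1.4 5.8] w 0.125 j [-0.34  0.54  0.32  1.69 -0.2   0.93  0.09]
turn first [0.1  0.   0.06]  then shift [-0.018  1.087  1.316]
```

```bash
python3 -m pendant '[[[0,-0.3,-0.15,0,0,0,1],[0,-0.31,-0.1,0,0,0,1],[0,-0.32,-0.05,0,0,0,1],[0,-0.33,-0.01,0,0,0,1],[0,-0.32,0.03,0,0,0,1],[0,0,0,0,0,0,1]]]'; python3 -m pendant '[[[0,-0.32,0.07,0,0,0,1],[0,-0.31,0.11,0,0,0,1],[0,-0.29,0.15,0,0,0,1],[0,0,0,0,0,0,1]]]'
```

```text
clock: 49.32
position: [0.5678, 0.0267, 0.16]
ee_rot: [2.174, 2.263, 0.006]
force: [-3.4, 2.9, 12.4]
width: 0.12
clock: 49.65
position: [0.5301, 0.0254, 0.1449]
ee_rot: [2.175, 2.265, 0.003]
force: [-2.7, 3.7, 0.9]
width: 0.122
```

```bash
python3 -c "
import numpy as np
b=np.linspace(1.0,-.139,10); r=.101/.04
for i in range(9): print('[0,%.2f,%.2f]'%(r*(np.cos(b[i])-np.cos(b[i+1])),-r*(np.sin(b[i+1])-np.sin(b[i]))),end=' ')
"
python3 -m pendant '[[[0,-0.26,0.18,0,0,0,1],[0,-0.23,0.22,0,0,0,1],[0,-0.2,0.25,0,0,0,1],[0,0,0,0,0,0,1]]]'
```

```text
[0,-0.26,0.19] [0,-0.23,0.22] [0,-0.20,0.25] [0,-0.17,0.27] [0,-0.13,0.29] [0,-0.10,0.30] [0,-0.06,0.31] [0,-0.02,0.32] [0,0.02,0.32] clock: 49.98
position: [0.5025, 0.0244, 0.118]
ee_rot: [2.175, 2.266, 0.001]
force: [-3.0, 6.2, 1.1]
width: 0.123
```

```bash
python3 -m pendant '[[[0,-0.17,0.27,0,0,0,1],[0,-0.13,0.29,0,0,0,1],[0,-0.1,0.3,0,0,0,1],[0,0,0,0,0,0,1]]]';python3 -m pendant '[[[0,-0.06,0.31,0,0,0,1],[0,-0.02,0.32,0,0,0,1],[0,0,0,0,0,0,1]]]'; python3 -c "
from h import *
d=snap('side','s27')
a=d['img'][170:290,250:430][:,:,::-1]; cv2.imwrite('pics/s27c.png',cv2.resize(a,None,fx=4.4,fy=4.4,interpolation=cv2.INTER_CUBIC))"
```

```text
clock: 50.32
position: [0.4858, 0.0237, 0.0828]
ee_rot: [-2.175, -2.266, 0.002]
force: [-5.7, 5.6, -0.5]
width: 0.119
clock: 50.57
position: [0.482, 0.0235, 0.0572]
ee_rot: [-2.174, -2.265, 0.005]
force: [-6.4, 6.5, -1.2]
width: 0.12
```

View pics/s27c.png

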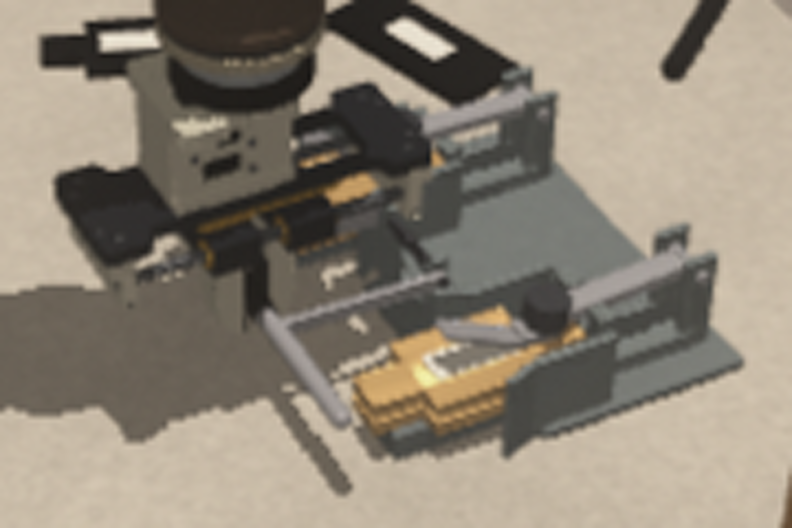

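```bash
python3 -m pendant '[[[0,0.02,0.2,0,0,0,1],[0,0.02,0.1,0,0,0,1],[0,0,0,0,0,0,1]]]';python3 -m pendant '[[[0,0.02,0.1,0,0,0,1],[0,0,0,0,0,0,1]]]'
```

```text
clock: 50.87
position: [0.4823, 0.0234, 0.0456]
ee_rot: [-2.172, -2.263, 0.008]
force: [-10.6, 6.6, -1.5]
width: 0.122
clock: 51.03
position: [0.4826, 0.0234, 0.0416]
ee_rot: [-2.172, -2.263, 0.009]
force: [-12.1, 6.8, -2.3]
width: 0.126
```

```bash
python3 -m pendant '[[[0,-0.04,0.06,0,0,0,1],[0,0,0,0,0,0,1]]]';python3 -m pendant '[[[0,0,0.06,0,0,0,1],[0,0,0,0,0,0,1]]]';python3 -m pendant '[[[0,0,0.06,0,0,0,1],[0,0,0,0,0,0,1]]]'
```

```text
clock: 51.2
position: [0.4828, 0.0234, 0.0399]
ee_rot: [-2.174, -2.265, 0.004]
force: [-7.9, 5.5, -3.0]
width: 0.125
clock: 51.37
position: [0.483, 0.0234, 0.0382]
ee_rot: [-2.174, -2.264, 0.004]
force: [-10.9, 5.2, 9.7]
width: 0.121
clock: 51.53
position: [0.483, 0.0229, 0.0362]
ee_rot: [-2.175, -2.264, 0.004]
force: [-12.2, 4.9, 17.0]
width: 0.121
```

```bash
python3 -m pendant '[[[0,0,0,0,0,0,0.55],[0,0,0,0,0,0,0.5],[0,0,0,0,0,0,0.5],[0,0,0,0,0,0,0.5],[0,0,0,0,0,0,0.5],[0,0,-0.2,0,0,0,0.5],[0,0,-0.4,0,0,0,0.5],[0,0,-0.5,0,0,0,0.5],[0,0,-0.6,0,0,0,0.5],[0,0,-0.6,0,0,0,0.5],[0,0,-0.6,0,0,0,0.5],[0,0,-0.6,0,0,0,0.5],[0,-0.4,-0.6,0,0,0,0.5],[0,-0.5,-0.6,0,0,0,0.5],[0,-0.5,-0.2,0,0,0,0.5],[0,0,0,0,0,0,0.5],[0,0,0,0,0,0,0.5]]]';python3 -c "
from h import *
d=snap('wrist','w28')
d=snap('scene','c28')
a=d['img'][200:340,240:420][:,:,::-1]; cv2.imwrite('pics/c28c.png',cv2.resize(a,None,fx=4.2,fy=4.2,interpolation=cv2.INTER_CUBIC))
d=snap('side','s28')
a=d['img'][170:290,250:430][:,:,::-1]; cv2.imwrite('pics/s28c.png',cv2.resize(a,None,fx=4.4,fy=4.4,interpolation=cv2.INTER_CUBIC))"
```

```text
clock: 52.95
position: [0.4299, 0.0205, 0.233]
ee_rot: [2.174, 2.262, 0.006]
force: [-0.5, 0.5, 0.6]
width: 0.497
```

View pics/s28c.png

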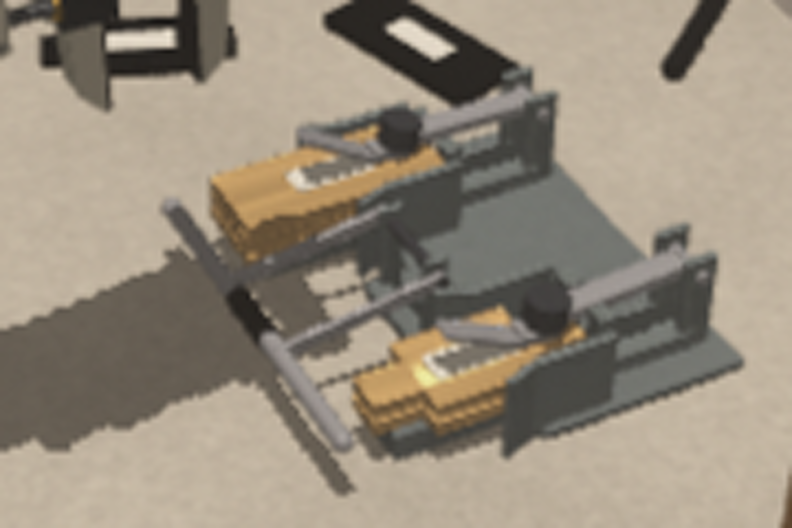

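View pics/c28c.png

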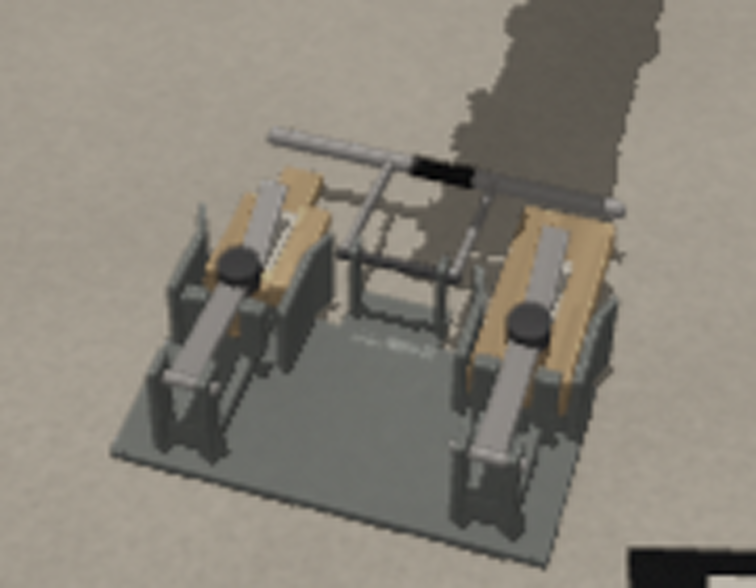

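View pics/w28.png

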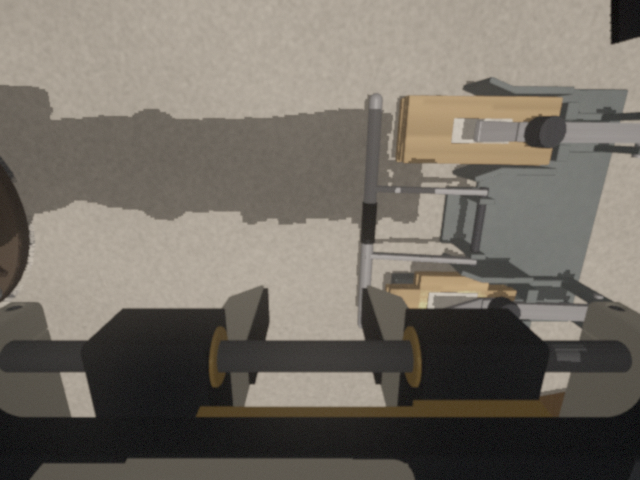

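Run:
```python
from h import *
D={k:dict(np.load('pics/%s28.npz'%k)) for k in 'wsc'}
pts={'s':(250+250/4.4,170+313/4.4),'c':(240+443/4.2,200+171/4.2),'w':(369,222)}
A=[];b=[]
for k,(u,v) in pts.items():
    d=D[k]; print(k,'depth',w(d,u,v).round(4))
    P=d['K']@np.c_[d['R'],d['t']]
    for r,q in ((0,u),(1,v)): row=q*P[2]-P[r]; A.append(row[:3]/1000);b.append(-row[3]/1000)
x=np.linalg.lstsq(np.array(A),np.array(b),rcond=None)[0];print('tri',x.round(4))
for k in pts: print(px(D[k],x),pts[k])
# lateral: square stack top end & notched in wrist
d=D['w']
print(w(d,404,97,.05),w(d,403,162,.05))
```

```text
s depth [0.4796 0.0181 0.0428]
c depth [0.4861 0.0252 0.0424]
w depth [0.4827 0.0239 0.0437]
tri [0.4822 0.0235 0.0382]
[306.96280984 240.96266274] (306.8181818181818, 241.13636363636363)
[345.18780126 240.77595001] (345.4761904761905, 240.71428571428572)
[367.52227819 221.01452086] (369, 222)
[0.50145896 0.13388179 0.05      ] [0.50682309 0.0809577  0.05      ]
```

```bash
python3 -c "
from h import *
a=cv2.imread('pics/w28.png')[75:185,350:620]
cv2.imwrite('pics/w28c.png',cv2.resize(a,None,fx=2.9,fy=2.9,interpolation=cv2.INTER_CUBIC))"
```

```text
(no output)
```

View pics/w28c.png

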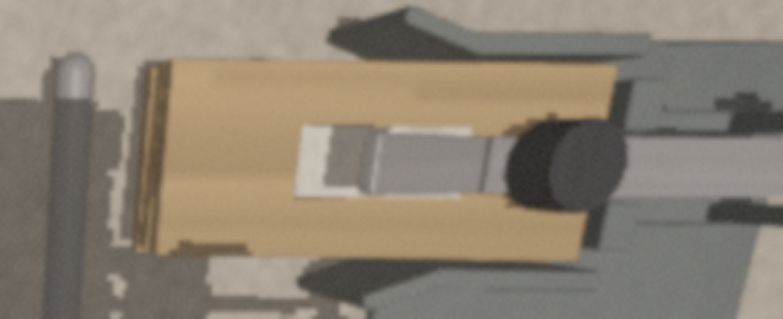

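Run:
```python
from h import *
d=dict(np.load('pics/w28.npz'))
g=lambda u,v,z: w(d,350+u/2.9,75+v/2.9,z).round(4)
for u,v,z in [(172,60,.05),(160,255,.05),(615,64,.05),(578,262,.05),(160,62,.04),(150,62,.03),(150,250,.04),(138,250,.03)]: print(g(u,v,z))
```

```text
[0.5058 0.1351 0.05  ]
[0.5088 0.0802 0.05  ]
[0.6339 0.1393 0.05  ]
[0.6368 0.0833 0.05  ]
[0.5048 0.1354 0.04  ]
[0.5041 0.1362 0.03  ]
[0.5081 0.0809 0.04  ]
[0.5067 0.08   0.03  ]
```

```bash
python3 -c "
from h import *
print(arm.observe()['force']); print(arm.sign_off())"
```

```text
[ 0.45959037 -0.63975303 -0.27317329]
the job is handed in; nothing more can be done
None
```

All three loose boards are filed on their own piles, the keeper lever is shut again, and I handed the job in at about 53 s. Three loose boards were present: one notched and two square.

- **What I did:** I swung the keeper open to its rear stop. Then I slid the notched board into the right lane and both square boards into the left lane, pushing each against its back stop until I felt 12–14 N. I gripped the bar again, shut the keeper until it met its front stop, and backed the arm clear.
- **Keeper:** the bar triangulates to 38 mm above the table, which is the shut height.
- **Boards:** the near ends and sides of both piles line up with the filed boards to about 2–3 mm, and the yaw matches the rack. I measured the notched pile right after placing it; after that I only checked it by eye in the final pictures.
- **Bystanders:** the mug, tape and carton look unmoved in the pictures; I did not measure them again.
- **Failures and disagreements:**
    - One move call was refused because a turn was out of range, and I resent it with nothing moved.
    - The first part of the keeper swing pressed the bar at about 21 N until I corrected the arc.
    - My positions from different views of the same thing disagreed by up to about 6 mm.
- **Disturbances:** I saw no knocked board and no slipped grip.

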